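# Renew the filters of a countertop water unit

### The arm

A 6-joint arm with a two-finger parallel gripper is mounted at the origin on the work surface. World frame = base frame: x ahead of the robot, y to its left, z up, the work surface at z = 0. Lengths are in m, angles in rad, forces in N, time in s.
With the tool pointing down it reaches from about 0.25 to 0.725 m from the base axis. Payload 4 kg.
Tool frame: the origin (TCP) lies at the very end of the fingers, on their centre line; the grasp point (between the pads) lies 19 mm behind it; z points along the fingers, y is the line along which they close (so a half turn about z gives the same grasp; the last joint's range is limited). The gripper opens to 85 mm and grips with 20 to 120 N. Pads are 22 mm wide; open, the fingers measure 114 mm over their backs; the gripper's body (76 mm by 85 mm) begins 54 mm behind the grasp point. The pads swing forward as they close: fully open they stand 13 mm farther back than shut.
Start: joints at [1.261, 0.241, 0.005, 1.335, 0, 1.571], TCP at [0.152, 0.476, 0.231] pointing down, gripper open.
Joint ranges: [-2.72, 2.72], [-1.05, 1.87], [-1.09, 1.28], [-1.99, 2.15], [-1.42, 1.44], [-3.14, 3.14]. Speed limits (rad/s): [2.79, 2.79, 3.14, 3.14, 3.14, 3.14].

### API

Orientations are given as a rotation vector (axis times angle).
In Python, from rig import bot, imaging, nets gives the robot as it stands.
- The arm moves only by the tool arm_command, never from a script. Its argument "increments" is a list of rows, each a list of 4 numbers: the shift along the tool's x, y, z in cm, then the turn about the tool's z in rad. A call has 1 to 8 rows; each row is the pose to reach, as a shift and turn from the pose commanded when the call began, along the tool's axes at that moment; what a row does not reach only later rows make up. A row lasts 1/10 s, in which the tool goes at most 50 mm and 8.59 degrees, less where a joint would pass 70% of its speed; a pose out of reach is approached as far as the arm can. A call with a gripper value outside its range is refused whole. "fingers" is the opening, from 0 (shut) to 1 (fully open), set as the call begins (left out, the last holds). The fingers move at their own pace and stop on an object; "newtons" is the grip in N (left out, the last holds). Time passes only in rows, so rows that repeat a pose let the fingers close. It gives the time, the measured TCP pose, the force, the opening and the grip force at its end, in the units of the state.
- bot.get_obs(): the state, without advancing time (a new reading comes with each control period).
- imaging.snapshot(name): name is "scene" or "top" or "wrist"; returns the picture (420x560x3 uint8, red, green, blue); there is no depth.
- imaging.calibration(name): a dict with "K" (3x3 intrinsics, pixels), "world_from_camera" (4x4, takes a point from camera to world coordinates); the wrist camera has in their place "tool_from_camera" (4x4, takes a point from camera to tool coordinates, whose origin is the TCP and whose axes are the flange's). Camera axes: x right, y up, looking along -z (the intrinsics and any distortion apply to the point x, -y, -z); pixel columns grow to the right and rows downward; lengths in m; the calibration is good to about 2 mm. A picture is of the moment at which its call begins: read the wrist's pose just before it. calibration takes no time and is no camera call.
- bot.finish_job(): hands the job in; it is judged then, once.
Trained networks look in the newest picture that a camera, given by its name, has taken for a name from the list of things; names that differ only in an ending like _2 or _b are one class to them, and where a whole thing is asked for, a point or a joint stands for the part that bears it (a point fixed in the world has none). Each returns a list of dicts, best first, with "p" (0 to 1); they miss things now and then, are a little off and sometimes report something else, mostly with a low value. They report only what shows in the picture. A call takes as long as a camera call. They do not tell look-alikes from the thing itself.
- nets.search_frame(camera, thing): "at" ([row, column] in pixels, amid what is visible of it).
The state is a dict: "time": time; "joints": joint angles; "joint_velocities": joint speeds; "tau": joint torques, N m; "tcp_pos": TCP position; "tool_rot": TCP orientation; "contact_force": force on the tool from outside, world axes, zero at the start; "moment": the same for the moment, N m; "finger_gap": finger opening in m; "grip_force": force on a finger pad.
Only numpy, scipy, OpenCV 4.12 (cv2) and the standard library are available. Lean on these libraries where they do the work, as an engineer would, in place of code of your own. Each camera call takes 0.05 s, during which the arm holds its last target. There are 200 camera calls.

### The job

Flip the red switch off, pull every spent filter candle out of the clear cups and put it in the green waste bin, then tip the aluminium tray so that all the fresh mineral stones slide into the unit's open white hopper, without the robot ever touching the stones itself. Next prime the unit with at least three full strokes of the pump lever, all the way down and back up each time, and only then flip the red switch back on. Set the emptied tray level on the middle of the bamboo mat before you finish, keep the bin upright, and leave the teacup and the ladle alone.

Things in the scene. Friction and masses are not known exactly. Their poses are not given: they have to be found in the camera images.
- unit: fixed grey water unit; origin at the centre of its underside, front faces its own -x, z up. Grey housing 130 (x) x 150 (y) x 100 high, with a pump lever (y +52) and a red toggle switch (y -48) on top; behind it (x +65 to +155) a block 130 high. At its +y side the white open hopper, outside 130 x 130 x 90 high, centre at y +142. At its -y side a row of three clear cups
- cups (a point): middle of the row of three clear acrylic filter cups, at rim height (97 above the counter); the cups stand at unit x 0 and y -105, -160 (this point), -215: outer diameter 48, inner 41, inner floor 80 below the rim; each is empty or holds one spent candle
- hopper (a point): centre of the open hopper's mouth at rim height (90 above the counter); opening 120 x 120, walls 5 thick, inner floor 85 below; axes as the unit's
- pump (a joint): black-ended hand pump lever on top of the housing: 0 = up at rest (34 degrees above level), 0.85 = fully down (14 degrees below level). A spring pushes it back up; pressing its pad takes 3 to 8 N
- pump_pad (a point): middle of the upper face of the lever's black pad (pad 50 along the lever, 35 wide, 14 thick). It turns about an axis along the unit's y at unit x +45, y +52, z 130, with an arm of 135 mm; the pad points to the unit's -x, so it moves down and to -x as it is pressed
- switch (a joint): red toggle switch on top of the housing: 0 = off (leans 29 degrees to the unit's -x), 1.0 = on (leans 29 degrees to +x), its state at the start; stays where it is left
- switch_tip (a point): centre of the switch's red ball (diameter 26) at the end of a thin 55 mm stem; stem pivots at unit x -10, y -48, z 122 about the unit's y
- bin: loose green open waste bin 125 x 125 x 100 high, walls and floor 4 thick, 0.5 kg; origin at the centre of its underside
- mat: loose bamboo mat 190 (x) x 140 (y) x 6 thick; origin at the centre of its underside, z up
- tray: loose aluminium tray, 0.2 kg: pan 120 (x) x 80 (y), floor 4 thick, rims 22 high on both long sides and at its back (+x); its front (-x) edge is open so that the stones slide off there. A black upright handle stands behind the pan. Origin at the centre of the pan's underside, z up
- tray_grip (a point): point on the tray's handle to grip from above: handle 36 along the tray's x, 14 thick along its y, from 15 to 75 above the tray's underside; this point lies at tray x +78, z 55 (20 below its top); axes as the tray's
- tray_lip (a point): middle of the tray's open front edge, on the upper face of its floor (tray x -60, z 4)
- teacup: bystander: blue ceramic teacup on a small round bamboo coaster, rim radius 36, 55 high; origin at the centre of its underside
- ladle: bystander: aluminium ladle lying on the counter, about 310 long, handle along its x
- candle1_mid (a point): spent filter candle, if present: white rod of diameter 22 with a blue head of diameter 26 (the top 30 mm), 155 long in all, 0.07 kg, standing in one of the clear cups; this point is its middle, z along it towards the blue head
- candle2_mid (a point): spent filter candle, if present: white rod of diameter 22 with a blue head of diameter 26 (the top 30 mm), 155 long in all, 0.07 kg, standing in one of the clear cups; this point is its middle, z along it towards the blue head
- candle3_mid (a point): spent filter candle, if present: white rod of diameter 22 with a blue head of diameter 26 (the top 30 mm), 155 long in all, 0.07 kg, standing in one of the clear cups; this point is its middle, z along it towards the blue head
- stone1: fresh mineral stone, if present: reddish-brown block 24 x 20 x 18, about 20 g, lying loose on the tray; origin at its centre
- stone2: fresh mineral stone, if present: reddish-brown block 24 x 20 x 18, about 20 g, lying loose on the tray; origin at its centre
- stone3: fresh mineral stone, if present: reddish-brown block 24 x 20 x 18, about 20 g, lying loose on the tray; origin at its centre
- stone4: fresh mineral stone, if present: reddish-brown block 24 x 20 x 18, about 20 g, lying loose on the tray; origin at its centre
- stone5: fresh mineral stone, if present: reddish-brown block 24 x 20 x 18, about 20 g, lying loose on the tray; origin at its centre
- stone6: fresh mineral stone, if present: reddish-brown block 24 x 20 x 18, about 20 g, lying loose on the tray; origin at its centre
Mind the look-alikes: they are no part of the job. What is shaped like the tray but purple or turquoise is not meant.

How it is judged:
By the outcome, as a careful person would: the job done as asked, in the order asked, and still so for the second after the job is handed in, with the robot touching nothing.
Of candle1, candle2, candle3 only 1 to 3 are there at a start; the rules pass over those that are not, and their reading is None.
Of stone1, stone2, stone3, stone4, stone5, stone6 only 3 to 6 are there at a start; the rules pass over those that are not, and their reading is None.
At some moment in a run one of bin, mat may be knocked a few centimetres aside while the robot is not near it.
It also fails if it takes over 210 s, if anything falls off the work surface, if the arm or the gripper's body presses on something with over 40 N, if the wrist force passes 120 N, or if a joint passes its speed limit or range.

## Working session

There is one attempt and no reset: what is moved stays moved. The work goes in short steps, Python scripts to look and compute and a tool call to move; the robot and the scene stay as the last step left them, time stands still between calls to the robot, and variables do not carry over. Pictures are saved under pics/ and viewed, at most 14 in all, crops included, and the job is handed in when it is done.

Besides the shell and the picture viewer there is one more tool, called after "Emit:" as name(argument=value, ...) on one line, values as JSON. arm_command: Moves the arm, as the interface text tells. Its arguments: {"type":"object","properties":{"increments":{"type":"array","items":{"type":"array","items":{"type":"number"}}},"fingers":{"type":"number"},"newtons":{"type":"number"}},"required":["increments"]}

```bash
ls; mkdir -p pics; python3 - <<'E'
from rig import bot, imaging, nets
import cv2
o=bot.get_obs()
print({k:o[k] for k in('time','joints','tcp_pos','tool_rot','finger_gap','contact_force')})
for n in('scene','top'):
    im=imaging.snapshot(n); cv2.imwrite(f'pics/{n}0.png',im[:,:,::-1]); print(n,imaging.calibration(n))
    for t in('unit','cups','hopper','pump_pad','switch_tip','bin','mat','tray','tray_grip','tray_lip','teacup','ladle','candle1_mid','stone1'):
        print(t,[(r['at'],round(r['p'],2)) for r in nets.search_frame(n,t)[:6]])
print(imaging.calibration('wrist'))
E
```

```text
pics
{'time': 0.0, 'joints': array([1.26098931e+00, 2.41373387e-01, 3.76995982e-03, 1.33521062e+00,
       7.93147807e-06, 1.57082246e+00]), 'tcp_pos': array([0.15224795, 0.47561222, 0.23045018]), 'tool_rot': array([-0.48469096, -3.10365338,  0.00312925]), 'finger_gap': 0.08547947611645397, 'contact_force': array([-0.32078383, -0.11921385, -0.45002138])}
scene {'K': array([[449.86275653,   0.        , 276.51968997],
       [  0.        , 449.86275653, 205.45933853],
       [  0.        ,   0.        ,   1.        ]]), 'world_from_camera': array([[ 0.00724656, -0.7095336 ,  0.70463435,  1.33817794],
       [ 0.99987523,  0.01503207,  0.00485372,  0.08235235],
       [-0.01403599,  0.70451126,  0.709554  ,  1.0068587 ],
       [ 0.        ,  0.        ,  0.        ,  1.        ]])}
unit [([275.9, 264.0], 0.77)]
cups [([275.7, 261.1], 0.69), ([229.1, 381.4], 0.47), ([239.0, 212.8], 0.2)]
hopper [([275.5, 264.3], 0.69), ([221.0, 381.8], 0.5), ([233.7, 393.3], 0.45)]
pump_pad [([207.9, 274.5], 0.59), ([236.2, 387.8], 0.31)]
switch_tip [([233.8, 232.0], 0.65)]
bin [([236.3, 391.5], 0.3)]
m
[... 1627 characters left out ...]
id [([172.2, 340.9], 0.6), ([219.6, 178.4], 0.47)]
stone1 [([231.5, 172.0], 0.6), ([219.6, 173.4], 0.57), ([205.7, 173.1], 0.55), ([233.7, 186.0], 0.49), ([209.6, 189.1], 0.38)]
{'K': array([[378.16012865,   0.        , 282.92083524],
       [  0.        , 378.16012865, 209.12719703],
       [  0.        ,   0.        ,   1.        ]]), 'tool_from_camera': array([[-7.37742684e-04,  9.46700611e-01,  3.22113970e-01,
         8.38443559e-02],
       [ 9.99999685e-01,  7.92242662e-04, -3.81050237e-05,
        -3.48651959e-04],
       [-2.91266478e-04,  3.22113841e-01, -9.46700897e-01,
        -1.43100494e-01],
       [ 0.00000000e+00,  0.00000000e+00,  0.00000000e+00,
         1.00000000e+00]])}
```

View pics/scene0.png

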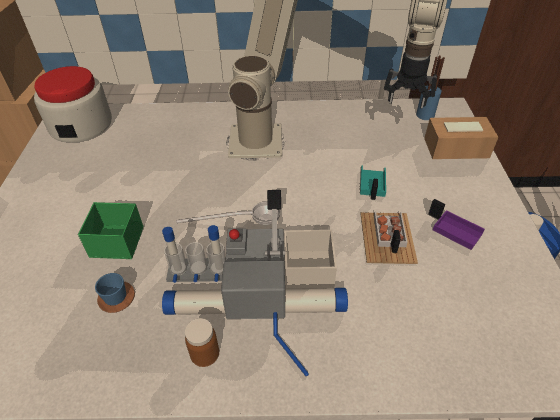

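View pics/top0.png

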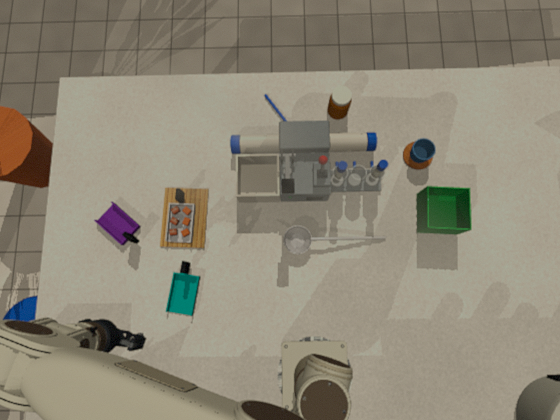

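The scene view shows the unit at about (265,265), two blue-headed candles in the outer cups (215,233 and 168,235), and the red ball at (234,235). The green bin is at (112,230), and the aluminium tray with 6 stones lies on the mat at (392,232).

Things that could be taken for the tray, in top-view pixels (row, column):
- Aluminium with brown stones at (222,180). This is the one I choose.
- Purple at (224,118).
- Turquoise at (293,183).

Next I'll measure by colour and check a close crop.

```bash
cat > h.py <<'E'
from rig import bot, imaging, nets
import cv2, numpy as np
from scipy.spatial.transform import Rotation as R
def cam(n, o=None):
    c=imaging.calibration(n)
    if n!='wrist': return c['K'],c['world_from_camera']
    o=o or bot.get_obs(); T=np.eye(4); T[:3,:3]=R.from_rotvec(o['tool_rot']).as_matrix(); T[:3,3]=o['tcp_pos']
    return c['K'],T@c['tool_from_camera']
def ray(C,rc):
    K,W=C; u,v=rc[1],rc[0]
    d=np.array([(u-K[0,2])/K[0,0],-(v-K[1,2])/K[1,1],-1.]); d=W[:3,:3]@d
    return W[:3,3],d/np.linalg.norm(d)
def at(C,rc,z):
    p,d=ray(C,rc); return p+d*(z-p[2])/d[2]
def proj(C,P):
    K,W=C; q=W[:3,:3].T@(np.asarray(P,float)-W[:3,3]); return np.array([K[1,2]-K[1,1]*q[1]/-q[2]*1, K[0,2]+K[0,0]*q[0]/-q[2]])
def tri(*rays):
    A=0;b=0
    for p,d in rays:
        M=np.eye(3)-np.outer(d,d); A=A+M; b=b+M@p
    return np.linalg.solve(A,b)
def blobs(im,kind,amin=12):
    h=cv2.cvtColor(im,cv2.COLOR_RGB2HSV); H,S,V=[h[:,:,i].astype(int) for i in range(3)]
    m={'red':((H<6)|(H>174))&(S>150)&(V>90),'blue':(H>105)&(H<125)&(S>150)&(V>50),'green':(H>45)&(H<75)&(S>120)&(V>30),'black':(V<45)}[kind].astype(np.uint8)
    n,l,s,c=cv2.connectedComponentsWithStats(m)
    return [(c[i][::-1].round(1).tolist(),int(s[i,4]),s[i,:4].tolist()) for i in range(1,n) if s[i,4]>=amin]
def snap(n,f,box=None,k=1):
    o=bot.get_obs(); im=imaging.snapshot(n); C=cam(n,o)
    if f:
        j=im if box is None else im[box[0]:box[1],box[2]:box[3]]
        cv2.imwrite(f'pics/{f}.png',cv2.resize(j,None,fx=k,fy=k,interpolation=cv2.INTER_CUBIC)[:,:,::-1])
    return im,C
E
python3 - <<'E'
from h import *
for n in('scene','top'):
    im=cv2.imread(f'pics/{n}0.png')[:,:,::-1].copy(); 
    for k in('red','blue','green'): print(n,k,blobs(im,k))
im=cv2.imread('pics/top0.png')
a=cv2.resize(im[105:215,225:395],None,fx=4.7,fy=4.7,interpolation=cv2.INTER_CUBIC); cv2.imwrite('pics/u.png',a[:590])
a=cv2.resize(im[175:325,85:225],None,fx=4,fy=4,interpolation=cv2.INTER_CUBIC); cv2.imwrite('pics/t.png',a)
E
```

```text
scene red [([84.0, 63.1], 1612, [34, 66, 58, 37]), ([233.7, 233.7], 80, [229, 229, 10, 10])]
scene blue [([236.6, 550.5], 455, [539, 217, 21, 41]), ([233.6, 168.1], 125, [163, 227, 11, 15]), ([232.3, 213.2], 125, [208, 226, 11, 14]), ([277.8, 174.6], 20, [173, 275, 4, 7]), ([277.1, 195.3], 21, [194, 274, 4, 7]), ([277.0, 216.0], 21, [215, 274, 3, 7]), ([299.1, 341.0], 258, [335, 288, 13, 23]), ([302.1, 168.2], 259, [162, 291, 14, 23]), ([346.5, 287.1], 234, [274, 313, 34, 63])]
scene green [([230.2, 110.7], 2704, [78, 203, 65, 56])]
top red [([157.6, 322.9], 19, [320, 156, 7, 4])]
top blue [([103.9, 272.0], 30, [265, 95, 17, 21]), ([141.0, 371.3], 132, [367, 133, 9, 17]), ([163.7, 382.7], 50, [379, 160, 8, 9]), ([309.9, 22.4], 428, [4, 297, 33, 24])]
top green [([205.1, 448.5], 1508, [421, 187, 50, 44])]
```

View pics/u.png

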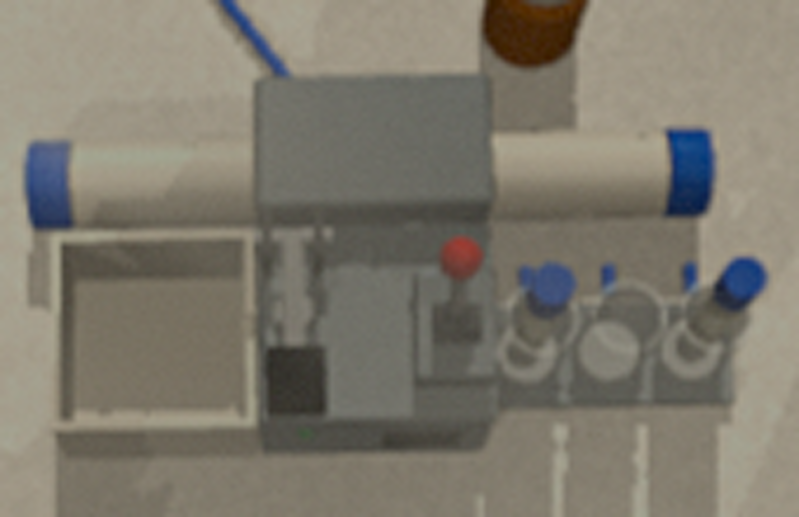

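View pics/t.png

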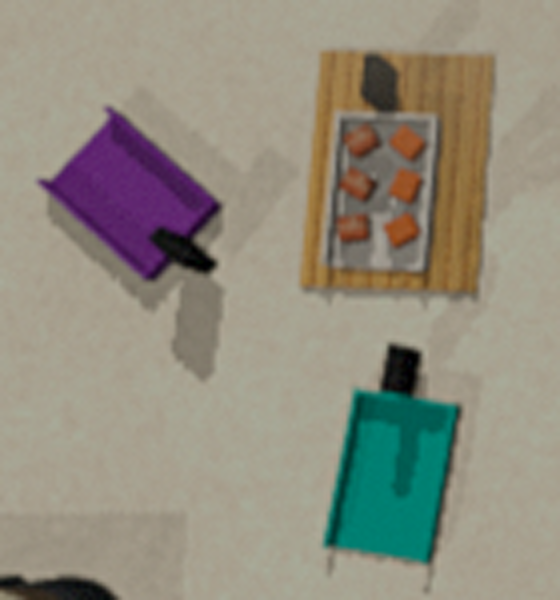

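The crops confirm the aluminium tray (crop 385,190; handle at the top, 380,85) on the mat. They also show candles in the unit y −105 and −215 cups, with the middle cup empty. Next I'll fit the unit, tray and mat poses.

```bash
cat > fit.py <<'E'
from h import *
from scipy.optimize import least_squares
def fit(obs,x0):
    def T(p,P): c,s=np.cos(p[2]),np.sin(p[2]); return np.array([p[0]+c*P[0]-s*P[1],p[1]+s*P[0]+c*P[1],P[2]])
    f=lambda p:np.concatenate([proj(C,T(p,np.array(P)/1e3))-rc for C,P,rc in obs])
    r=least_squares(f,x0,loss='soft_l1'); return r.x,r.fun.reshape(-1,2).round(1).tolist()
E
python3 - <<'E'
from fit import *
t,s=cam('top'),cam('scene')
u=lambda x,y:np.array([105+y/4.7,225+x/4.7])
w=lambda x,y:np.array([175+y/4,85+x/4])
ob=[(t,(16.7,-48,170),u(462,257)),(s,(16.7,-48,170),np.array([233.7,233.7])),
(t,(65,207,90),u(54,237)),(t,(65,77,90),u(252,233)),(t,(-65,207,90),u(58,430)),(t,(-65,77,90),u(255,427)),
(t,(155,75,130),u(257,80)),(t,(155,-75,130),u(490,77)),(t,(65,75,130),u(260,203)),(t,(65,-75,130),u(490,203)),(t,(-65,-75,100),u(490,430))]
p,e=fit(ob,[.45,0,0]);print('unit',p,e)
# tray on mat z=6mm
z=6
ob=[(t,(60,40,22+z),w(340,115)),(t,(60,-40,22+z),w(438,118)),(t,(-60,40,22+z),w(326,265)),(t,(-60,-40,22+z),w(430,270)),(t,(78,0,75+z),w(378,68))]
p2,e=fit(ob,[.35,.35,0]);print('tray',p2,e)
ob=[(t,(95,70,6),w(320,52)),(t,(95,-70,6),w(494,55)),(t,(-95,70,6),w(302,288)),(t,(-95,-70,6),w(478,296))]
print('mat',*fit(ob,[.35,.35,0]))
print('tri ball',tri(ray(t,u(462,257)),ray(s,[233.7,233.7])))
print('c near',tri(ray(t,u(549,287)),ray(s,[232.3,213.2])),'c far',tri(ray(t,u(742,282)),ray(s,[233.6,168.1])))
# bin top outer corners approx
print('bin c',at(t,[210,445.5],.05), at(s,[230,112],.05))
c,sn=np.cos(p[2]),np.sin(p[2])
for n,P in dict(hop=(0,142),cup1=(0,-105),cup3=(0,-215),pad=(45-135*np.cos(.593),52)).items(): print(n,p[0]+(c*P[0]-sn*P[1])/1e3,p[1]+(sn*P[0]+c*P[1])/1e3)
o=bot.get_obs();print(R.from_rotvec(o['tool_rot']).as_matrix().round(3).tolist(),o['tcp_pos'])
E
```

```text
unit [ 0.58361238  0.01596908 -0.0032467 ] [[0.9, -0.3], [-0.9, -0.8], [-0.5, -0.5], [-0.3, 0.2], [0.1, -1.8], [0.2, -0.0], [-1.1, -0.7], [-1.3, 0.3], [1.5, -1.1], [0.7, 1.3], [-1.9, 1.7]]
tray [ 0.45406417  0.39961364 -0.05146205] [[-0.5, 0.1], [-0.4, 0.9], [0.1, 0.0], [-0.2, -0.2], [2.1, -0.7]]
mat [ 0.47307283  0.39475527 -0.04082462] [[0.1, 0.2], [0.4, -0.0], [0.1, -0.4], [-0.7, 0.2]]
tri ball [ 0.60283602 -0.03149284  0.16962701]
c near [ 0.58686345 -0.0846118   0.15792446] c far [ 0.58793558 -0.19929481  0.15699892]
bin c [ 0.47661393 -0.40758201  0.05      ] [ 0.4769913  -0.39596425  0.05      ]
hop 0.5840734102798776 0.1579683315291012
cup1 0.5832714778177589 -0.08903036665436331
cup3 0.582914341903455 -0.19902978689801148
pad 0.5168304000289438 0.06818617554884032
[[-0.952, 0.305, -0.0], [0.305, 0.952, -0.0], [-0.0, -0.0, -1.0]] [0.15245158 0.47616546 0.23129434]
```

Emit:
arm_command(increments=[[-31.4,-16.8,-6.9,-0.31],[-31.4,-16.8,-6.9,-0.31],[-31.4,-16.8,-6.9,-0.31],[-31.4,-16.8,-6.9,-0.31],[-31.4,-16.8,-6.9,-0.31],[-31.4,-16.8,-6.9,-0.31],[-31.4,-16.8,-6.9,-0.31],[-31.4,-16.8,-6.9,-0.31]], fingers=0)

```text
time: 2.3
tcp_pos: [0.4027, 0.2178, 0.3014]
tool_rot: [0.006, 3.139, 0.0]
contact_force: [0.2, 1.1, 0.3]
finger_gap: -0.0
grip_force: 0.0
```

Emit:
arm_command(increments=[[-8,-21,-4,0],[-8,-21,-4,0],[-8,-21,-4,0],[-8,-21,-4,0],[-8,-21,-4,0],[-8,-21,-4,0],[-8,-21,-4,0]])

```text
time: 3.0
tcp_pos: [0.4803, 0.01, 0.3401]
tool_rot: [-0.002, -3.141, -0.001]
contact_force: [-0.2, 0.3, -1.0]
finger_gap: -0.0002
grip_force: 0.0
```

```bash
python3 - <<'E'
from h import *
im,C=snap('wrist','w1'); np.save('C1.npy',C[1])
print(bot.get_obs()['tcp_pos'])
for k in('red','blue'): print(k,blobs(im,k,30))
for P in [(.602,-.032,.17),(.587,-.0846,.157),(.588,-.199,.157)]: print(proj(C,P))
E
```

```text
[0.48000968 0.01079927 0.34006445]
red [([308.4, 237.6], 311, [229, 297, 17, 25])]
blue [([267.9, 128.0], 67, [125, 261, 8, 13]), ([269.2, 170.0], 47, [167, 263, 7, 11]), ([287.1, 184.4], 693, [170, 267, 33, 37]), ([288.1, 69.4], 899, [50, 269, 41, 38]), ([316.0, 128.8], 861, [117, 295, 27, 42])]
[306.99347243 239.34906852]
[286.36713977 186.45154979]
[287.55314774  69.77219325]
```

View pics/w1.png

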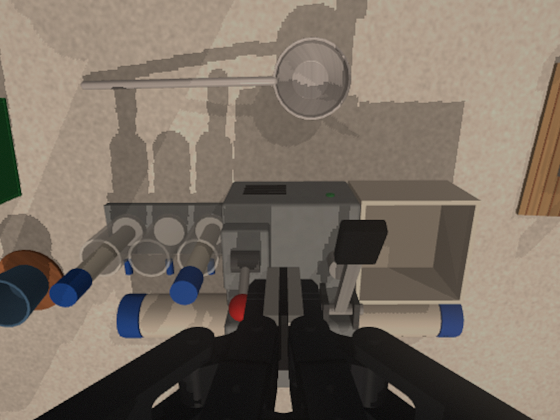

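The wrist view matches the fit within about 2 mm: red ball at (308,238), blue heads at (287,184) and (288,69). Now the switch.

Emit:
arm_command(increments=[[-15.8,-4.2,4,0],[-15.8,-4.2,4,0],[-15.8,-4.2,4,0],[-15.8,-4.2,4,0],[-15.8,-4.2,18.3,0],[-15.8,-4.2,18.3,0],[-15.8,-4.2,18.3,0],[-15.8,-4.2,18.3,0]])

```text
time: 3.85
tcp_pos: [0.6322, -0.0291, 0.149]
tool_rot: [0.005, -3.125, -0.002]
contact_force: [-1.4, 0.3, -0.8]
finger_gap: -0.0
grip_force: 0.0
```

Emit:
arm_command(increments=[[1,0,0,0],[2,0,0,0],[3,0,0,0],[4,0,0,0],[5,0,0,0],[6,0,0,0],[7,0,0,0],[7.3,0,0,0]])

```text
time: 4.65
tcp_pos: [0.5732, -0.0305, 0.1617]
tool_rot: [-0.003, 3.122, 0.0]
contact_force: [20.7, 1.3, -8.3]
finger_gap: 0.0003
grip_force: 10.2
```

Emit:
arm_command(increments=[[-2,0,0,0],[-2,0,-5,0],[-2,0,-10,0],[-2,-5.4,-10,0],[-2,-5.4,-10,0],[-2,-5.4,-10,0]], fingers=0.55)

```text
time: 5.25
tcp_pos: [0.5854, -0.0861, 0.259]
tool_rot: [0.002, 3.14, -0.0]
contact_force: [0.2, -0.2, -0.8]
finger_gap: 0.0472
grip_force: 0.0
```

```bash
python3 - <<'E'
from h import *
im,C=snap('scene','s1')
print(bot.get_obs()['tcp_pos'],blobs(im,'red'),blobs(im,'blue')[1:3])
print('expected off', proj(C,(.584-.0367,-.032,.17)),'on',proj(C,(.584+.0167,-.032,.17)))
E
```

```text
[ 0.58515056 -0.08523812  0.25825687] [([84.0, 63.2], 1618, [35, 66, 57, 37]), ([218.0, 235.0], 69, [231, 214, 9, 9])] [([233.6, 168.1], 125, [163, 227, 11, 14]), ([232.2, 213.2], 124, [208, 226, 11, 14])]
expected off [217.23328934 234.20534378] on [232.93154547 232.93236764]
```

Emit:
arm_command(increments=[[-0.2,0,4,0],[-0.2,0,8,0],[-0.2,0,12,0],[-0.2,0,12,0],[-0.2,0,12,0]])

```text
time: 5.8
tcp_pos: [0.5868, -0.0843, 0.1374]
tool_rot: [0.003, -3.139, -0.001]
contact_force: [0.1, -0.6, 0.2]
finger_gap: 0.0469
grip_force: 0.0
```

Emit:
arm_command(increments=[[0,0,0,0],[0,0,0,0],[0,0,0,0],[0,0,0,0],[0,0,0,0]], fingers=0, newtons=40)

```text
time: 6.3
tcp_pos: [0.5893, -0.0853, 0.1404]
tool_rot: [-0.001, 3.136, 0.0]
contact_force: [0.4, 1.3, 6.1]
finger_gap: 0.0249
grip_force: 39.7
```

Emit:
arm_command(increments=[[0,0,-3,0],[0,0,-6,0],[0,0,-9,0],[0,0,-12,0],[0,0,-15,0],[0,0,-15,0]])

```text
time: 6.9
tcp_pos: [0.5895, -0.086, 0.2933]
tool_rot: [0.0, 3.131, -0.003]
contact_force: [-0.2, 0.0, -1.1]
finger_gap: 0.0249
grip_force: 39.6
```

```bash
cat > binfit.py <<'E'
from h import *
from scipy.optimize import minimize
def fitbin():
    M=[]
    for n in('top','scene'):
        im,C=snap(n,None); h=cv2.cvtColor(im,cv2.COLOR_RGB2HSV)
        m=((h[:,:,0]>45)&(h[:,:,0]<80)&(h[:,:,1]>110)).astype(np.uint8); k,l,s,c=cv2.connectedComponentsWithStats(m); i=1+np.argmax(s[1:,4])
        q=cv2.findContours((l==i).astype(np.uint8),cv2.RETR_EXTERNAL,cv2.CHAIN_APPROX_NONE)[0][0]
        a=np.zeros(im.shape[:2],np.uint8); cv2.fillPoly(a,[cv2.convexHull(q)],1); M.append((a,C))
    def cost(p):
        e=0
        for a,C in M:
            c,s=np.cos(p[2]),np.sin(p[2]); pts=[proj(C,(p[0]+c*x-s*y,p[1]+s*x+c*y,z))[::-1] for x in(-.0625,.0625) for y in(-.0625,.0625) for z in(0,.1)]
            b=np.zeros_like(a); cv2.fillPoly(b,[cv2.convexHull((np.array(pts)*16).round().astype(np.int32))],1,shift=4); e+=(a!=b).sum()
        return e
    r=minimize(cost,[.477,-.4,0],method='Nelder-Mead',options=dict(initial_simplex=[[.45,-.4,-.1],[.5,-.38,0],[.47,-.42,.15],[.49,-.41,.1]],xatol=1e-4,fatol=.5)); return r.x,r.fun
E
python3 - <<'E'
from binfit import *
print(fitbin(),bot.get_obs()['tcp_pos'])
E
```

```text
(array([ 0.47551847, -0.39522318, -0.04414155]), np.float64(706.0)) [ 0.58772863 -0.08573369  0.28826106]
```

Emit:
arm_command(increments=[[3,-3,-3,0],[11.1,-28.5,-3,0],[11.1,-28.5,-3,0],[11.1,-28.5,-3,0],[11.1,-28.5,-3,0],[11.1,-28.5,-3,0],[11.1,-28.5,-3,0],[11.1,-28.5,-3,0]])

```text
time: 7.8
tcp_pos: [0.4745, -0.3729, 0.3148]
tool_rot: [-0.007, -3.138, -0.003]
contact_force: [0.5, 0.1, -0.6]
finger_gap: 0.0253
grip_force: 39.7
```

```bash
python3 - <<'E'
from h import *
im,C=snap('wrist','w2'); print(bot.get_obs()['tcp_pos'])
for x,y in((-1,-1),(-1,1),(1,1),(1,-1)): print(proj(C,(.476+x*.0625,-.396+y*.0625,.1)))
E
```

```text
[ 0.47538825 -0.3711083   0.31529413]
[108.21747394 188.72002776]
[107.4196651  325.09462316]
[233.80352626 321.41537489]
[234.54573289 199.11582467]
```

View pics/w2.png

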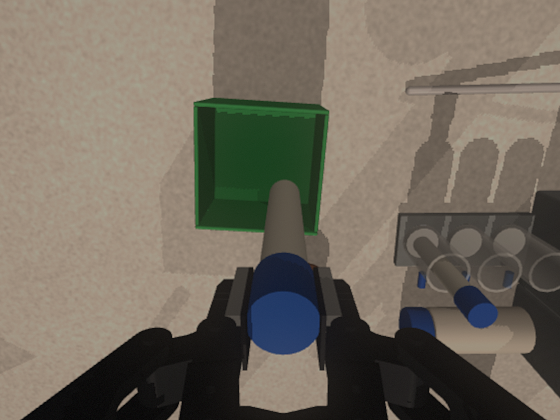

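Emit:
arm_command(increments=[[0,0,4,0],[0,0,8,0],[0,0,12,0],[0,0,15,0],[0,0,17,0],[0,0,17.8,0],[0,0,17.8,0]])

```text
time: 8.55
tcp_pos: [0.4763, -0.3684, 0.1379]
tool_rot: [0.004, -3.139, -0.004]
contact_force: [-0.7, -0.2, -1.0]
finger_gap: 0.0249
grip_force: 39.8
```

Emit:
arm_command(increments=[[0,0,0,0],[0,0,0,0],[0,0,0,0],[0,0,-4,0],[0,0,-8,0],[0,0,-12,0],[0,0,-16,0]], fingers=0.6)

```text
time: 9.25
tcp_pos: [0.4763, -0.3706, 0.3021]
tool_rot: [0.0, 3.14, -0.002]
contact_force: [0.9, -0.8, -0.9]
finger_gap: 0.0511
grip_force: 0.0
```

```bash
python3 - <<'E'
from h import *
im,C=snap('scene','s2',(180,320,60,260),4); print(bot.get_obs()['tcp_pos'],blobs(im,'blue')[:4])
E
```

```text
[ 0.47811028 -0.37205394  0.3100271 ] [([206.1, 113.1], 117, [108, 200, 12, 13]), ([236.5, 550.5], 451, [539, 217, 21, 40]), ([233.6, 168.1], 125, [163, 227, 11, 14]), ([277.8, 174.6], 20, [173, 275, 4, 7])]
```

View pics/s2.png

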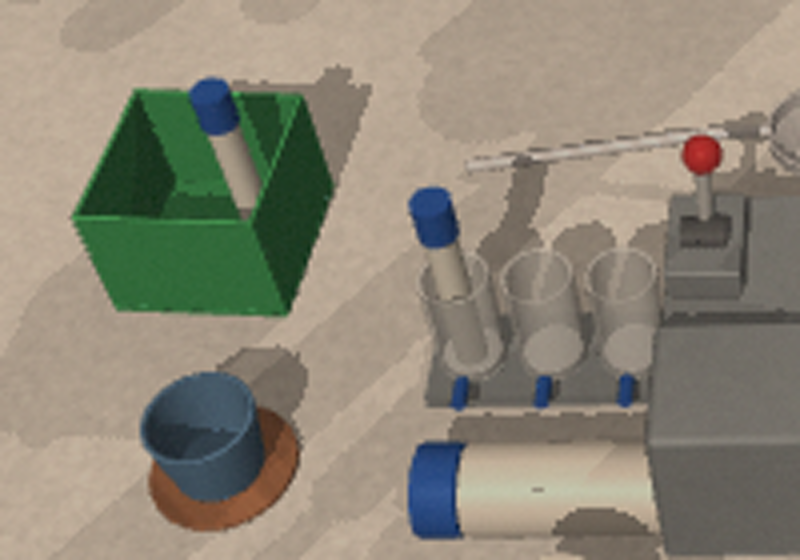

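Candle 1 leans inside the bin (head at crop 213,105). Candle 2 is still in the outer cup (crop 433,215). Now candle 2.

Emit:
arm_command(increments=[[-11,17.3,2,0],[-11,17.3,2,0],[-11,17.3,2,0],[-11,17.3,2,0],[-11,17.3,2,0],[-11,17.3,2,0]], fingers=0.55)

```text
time: 9.9
tcp_pos: [0.5871, -0.1959, 0.2794]
tool_rot: [-0.005, 3.141, -0.001]
contact_force: [-0.3, -0.5, 0.1]
finger_gap: 0.0469
grip_force: 0.0
```

```bash
python3 - <<'E'
from h import *
print(bot.get_obs()['tcp_pos'])
E
```

```text
[ 0.58708327 -0.19594403  0.27936818]
```

Emit:
arm_command(increments=[[0,-0.3,5,0],[0,-0.3,9,0],[0,-0.3,12,0],[0,-0.3,14,0],[0,-0.3,14,0]])

```text
time: 10.4
tcp_pos: [0.5832, -0.2018, 0.1362]
tool_rot: [-0.004, -3.135, -0.003]
contact_force: [-0.5, -0.1, -0.2]
finger_gap: 0.0469
grip_force: 0.0
```

Emit:
arm_command(increments=[[0,0,0,0],[0,0,0,0],[0,0,0,0],[0,0,0,0],[0,0,0,0]], fingers=0)

```text
time: 10.9
tcp_pos: [0.5874, -0.2011, 0.1412]
tool_rot: [-0.0, 3.138, -0.003]
contact_force: [-0.8, 0.2, 5.2]
finger_gap: 0.0247
grip_force: 39.8
```

Emit:
arm_command(increments=[[0,0,-3,0],[0,0,-6,0],[0,0,-9,0],[0,0,-12,0],[0,0,-15,0],[0,0,-18,0],[0,0,-18,0]])

```text
time: 11.6
tcp_pos: [0.5879, -0.2007, 0.3244]
tool_rot: [-0.001, 3.133, -0.004]
contact_force: [0.6, -0.8, -0.4]
finger_gap: 0.0254
grip_force: 39.7
```

Emit:
arm_command(increments=[[8.8,-22.3,0,0],[8.8,-22.3,0,0],[8.8,-22.3,0,0],[8.8,-22.3,0,0],[8.8,-22.3,0,0],[8.8,-22.3,0,0],[8.8,-22.3,0,0]])

```text
time: 12.3
tcp_pos: [0.4975, -0.4242, 0.3173]
tool_rot: [-0.003, -3.14, -0.004]
contact_force: [1.2, 0.6, -1.0]
finger_gap: 0.0247
grip_force: 39.7
```

```bash
python3 - <<'E'
from binfit import *
print(fitbin(),bot.get_obs()['tcp_pos']); im,C=snap('scene',None); b=blobs(im,'blue'); print(b[:3]);print(at(C,[206,113],.12))
E
```

```text
(array([ 0.47566159, -0.39542211, -0.0461883 ]), np.float64(596.0)) [ 0.49865341 -0.42254412  0.3183975 ]
[([158.7, 64.0], 127, [58, 151, 13, 16]), ([206.1, 113.3], 117, [108, 200, 12, 13]), ([236.6, 550.5], 454, [539, 217, 21, 41])]
[ 0.44991489 -0.38077451  0.12      ]
```

Emit:
arm_command(increments=[[0,0,4,0],[0,0,8,0],[0,0,12,0],[0,0,15,0],[0,0,17,0],[0,0,17.8,0],[0,0,17.8,0]])

```text
time: 13.15
tcp_pos: [0.4985, -0.4219, 0.1403]
tool_rot: [0.003, -3.14, -0.003]
contact_force: [0.4, -0.4, -1.0]
finger_gap: 0.0251
grip_force: 39.9
```

Emit:
arm_command(increments=[[0,0,0,0],[0,0,0,0],[0,0,0,0],[0,0,-4,0],[0,0,-8,0],[0,0,-12,0],[0,0,-16,0]], fingers=0.55)

```text
time: 13.85
tcp_pos: [0.4983, -0.4236, 0.3042]
tool_rot: [0.0, 3.14, -0.002]
contact_force: [0.4, -0.2, 0.1]
finger_gap: 0.0469
grip_force: 0.0
```

```bash
python3 - <<'E'
from h import *
im,C=snap('scene','s3',(180,320,60,260),3); print(bot.get_obs()['tcp_pos'],blobs(im,'blue')[:4])
im,C=snap('top','t3',(175,300,150,260),4)
a=cv2.imread('pics/s3.png');b=cv2.imread('pics/t3.png');n=max(len(a),len(b))
cv2.imwrite('pics/m3.png',cv2.resize(np.hstack([cv2.copyMakeBorder(i,0,n-len(i),0,0,0) for i in(a,b)]),None,fx=.76,fy=.76))
E
```

```text
[ 0.49976764 -0.42489523  0.31243927] [([206.0, 113.2], 116, [108, 200, 12, 13]), ([213.6, 91.3], 125, [86, 207, 12, 14]), ([236.6, 550.5], 453, [539, 217, 21, 41]), ([277.8, 174.6], 20, [173, 275, 4, 7])]
```

View pics/m3.png

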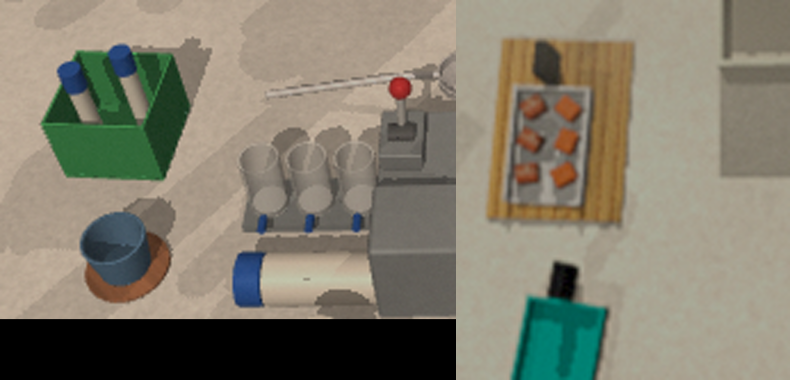

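Both candles are in the bin and all the cups are empty. The tray hasn't moved, so I'm going over to it.

Emit:
arm_command(increments=[[4,40,0,0],[4,40,0,0],[4,40,0,0],[4,40,0,0],[4,40,0,0],[4,40,0,0],[4,40,0,0],[4,40,0,0]], fingers=0.5)

```text
time: 14.75
tcp_pos: [0.4579, -0.0238, 0.3018]
tool_rot: [0.001, 3.14, -0.0]
contact_force: [1.4, 1.1, -0.2]
finger_gap: 0.0424
grip_force: 0.0
```

Emit:
arm_command(increments=[[1,39,0,0.05],[1,39,0,0.05],[1,39,0,0.05],[1,39,0,0.05],[1,39,0,0.05],[1,39,0,0.05],[1,39,0,0.05],[1,39,0,0.05]])

```text
time: 15.55
tcp_pos: [0.4479, 0.3672, 0.3014]
tool_rot: [0.076, 3.14, 0.001]
contact_force: [1.8, 0.6, -0.3]
finger_gap: 0.0426
grip_force: 0.0
```

```bash
python3 - <<'E'
from h import *
im,C=snap('wrist','w4'); o=bot.get_obs(); print(o['tcp_pos'],R.from_rotvec(o['tool_rot']).as_matrix().round(3)[:2,:2].tolist()); np.save('C4.npy',C[1])
c,s=np.cos(-.051),np.sin(-.051)
for x,y,z in((60,40,28),(60,-40,28),(-60,40,28),(-60,-40,28),(60,0,81),(96,0,81)): print((x,y,z),proj(C,(.454+(c*x-s*y)/1e3,.3996+(s*x+c*y)/1e3,z/1e3)).round(1))
E
```

```text
[0.44718027 0.37259849 0.3000255 ] [[-0.999, 0.044], [0.044, 0.999]]
(60, 40, 28) [214.4 344.8]
(60, -40, 28) [214.3 276.3]
(-60, 40, 28) [108.5 350.9]
(-60, -40, 28) [108.3 275.9]
(60, 0, 81) [231.5 314.2]
(96, 0, 81) [262.8 313.2]
```

View pics/w4.png

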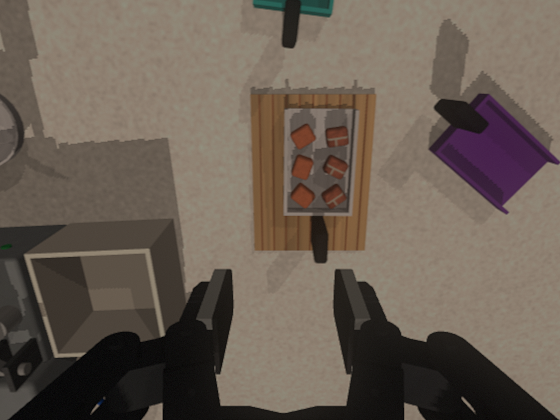

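The wrist view shows the aluminium tray on the mat with six stones, and its black handle top near (row 240, column 320). I'll retake the picture now that the arm has settled, for precision.

```bash
python3 - <<'E'
from fit import *
P=[bot.get_obs()['tcp_pos'] for _ in range(3)]; print(np.round(P,4).tolist())
im,C=snap('wrist',None)
g=cv2.cvtColor(im,cv2.COLOR_RGB2GRAY)
m=((g[205:275,295:345]<40)).astype(np.uint8); n,l,s,c=cv2.connectedComponentsWithStats(m); print(s.tolist(),c.tolist())
cv2.imwrite('pics/w5.png',cv2.resize(im[80:280,230:400],None,fx=3.4,fy=3,interpolation=cv2.INTER_CUBIC)[:,:,::-1])
np.save('C5.npy',C[1])
E
```

```text
[[0.4472, 0.3726, 0.3], [0.4472, 0.3726, 0.3], [0.4472, 0.3726, 0.3]]
[[0, 0, 50, 70, 2829], [9, 13, 17, 46, 645], [40, 65, 6, 5, 26]] [[25.982325910215625, 34.05620360551431], [17.272868217054263, 35.12713178294574], [42.5, 67.23076923076923]]
```

View pics/w5.png

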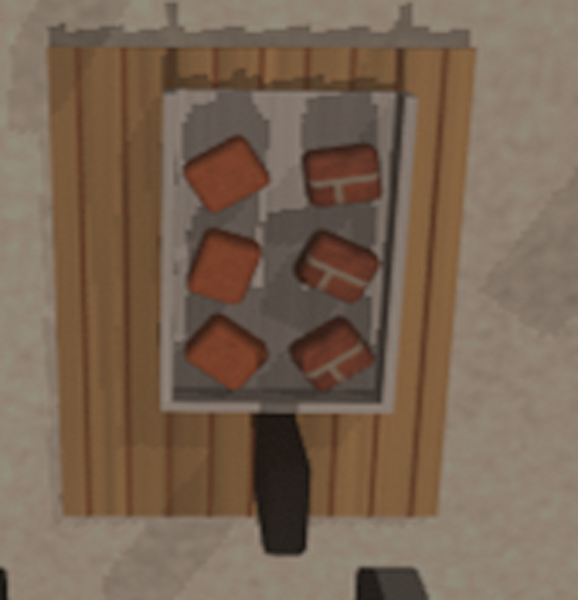

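```bash
python3 - <<'E'
from fit import *
C=(imaging.calibration('wrist')['K'],np.load('C5.npy')); w=lambda x,y:np.array([80+y/3,230+x/3.4])
ob=[(C,(-60,-40,28),w(163,92)),(C,(-60,40,28),w(415,94)),(C,(60,-40,28),w(162,410)),(C,(60,40,28),w(392,411)),(C,(96,0,81),w(285,553))]
print('tray',*fit(ob,[.45,.4,0]))
ob=[(C,(-95,-70,6),w(50,48)),(C,(-95,70,6),w(474,48)),(C,(95,-70,6),w(63,516)),(C,(95,70,6),w(438,516))]
print('mat',*fit(ob,[.47,.4,0]))
E
```

```text
tray [ 0.45524212  0.40717485 -0.05325661] [[-0.2, -0.4], [-0.2, 0.5], [-0.2, -0.6], [-0.1, 0.3], [1.1, 0.2]]
mat [ 0.47558089  0.39926205 -0.04607911] [[-0.1, -0.8], [0.1, 0.7], [0.1, 0.1], [0.0, -0.0]]
```

Emit:
arm_command(increments=[[-8.5,3.2,0,0.01],[-8.5,3.2,5,0.01],[-8.5,3.2,10,0.01],[-8.5,3.2,15,0.01],[-8.5,3.2,17,0.01],[-8.5,3.2,17,0.01],[-8.5,3.2,17,0.01],[-8.5,3.2,17,0.01]])

```text
time: 16.45
tcp_pos: [0.5367, 0.3931, 0.1349]
tool_rot: [0.094, 3.136, 0.005]
contact_force: [-1.1, -0.7, -0.1]
finger_gap: 0.0426
grip_force: 0.0
```

```bash
python3 - <<'E'
from h import *
im,C=snap('wrist','w6',(150,420,130,430),2.2); o=bot.get_obs(); print(o['tcp_pos'],R.from_rotvec(o['tool_rot']).as_matrix().round(3)[:2,:2].tolist())
for y in(.396,.403): print(proj(C,(.549,y,.081)),proj(C,(.515,y,.081)))
E
```

```text
[0.53670215 0.39327109 0.13512374] [[-0.998, 0.06], [0.06, 0.998]]
[256.44964802 289.20252172] [200.20755108 285.75122291]
[255.75778563 301.36453019] [199.44792894 298.56531932]
```

View pics/w6.png

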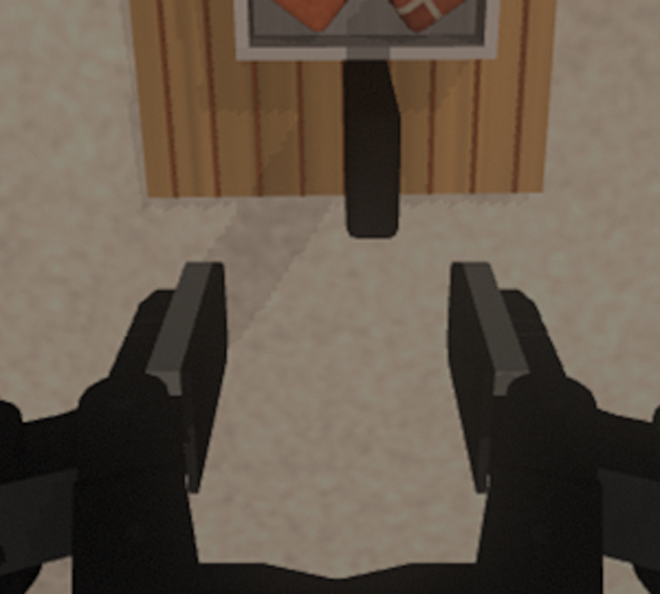

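Emit:
arm_command(increments=[[0.4,0.9,3,-0.01],[0.4,0.9,6,-0.01],[0.4,0.9,8,-0.01],[0.4,0.9,9.3,-0.01],[0.4,0.9,9.3,-0.01],[0.4,0.9,9.3,-0.01]])

```text
time: 17.1
tcp_pos: [0.5325, 0.4022, 0.0401]
tool_rot: [0.078, 3.138, 0.003]
contact_force: [0.1, 0.0, -0.1]
finger_gap: 0.0426
grip_force: 0.0
```

Emit:
arm_command(increments=[[0,0,0,0],[0,0,0,0],[0,0,0,0],[0,0,0,0],[0,0,0,0],[0,0,0,0]], fingers=0, newtons=100)

```text
time: 17.7
tcp_pos: [0.5325, 0.4023, 0.0403]
tool_rot: [0.078, 3.138, 0.003]
contact_force: [-0.1, 0.6, 6.0]
finger_gap: 0.0127
grip_force: 97.7
```

Emit:
arm_command(increments=[[0,0,-0.5,0],[0,0,-1,0],[0,0,-1.5,0],[0,0,-2,0],[0,0,-2.5,0],[0,0,-3,0],[0,0,-3,0]])

```text
time: 18.4
tcp_pos: [0.532, 0.4019, 0.0694]
tool_rot: [0.078, 3.139, 0.002]
contact_force: [0.4, -0.1, -2.5]
finger_gap: 0.013
grip_force: 97.5
```

```bash
python3 - <<'E'
from h import *
im,C=snap('scene',None); o=bot.get_obs(); print(o['tcp_pos'])
im2,C2=snap('wrist',None)
a=cv2.resize(im[190:280,350:470],None,fx=4,fy=4); b=cv2.resize(im2[0:260,150:400],(346,360))
cv2.imwrite('pics/m7.png',np.hstack([a[:360],b])[:,:,::-1])
E
```

```text
[0.53181952 0.40167301 0.06894193]
```

View pics/m7.png

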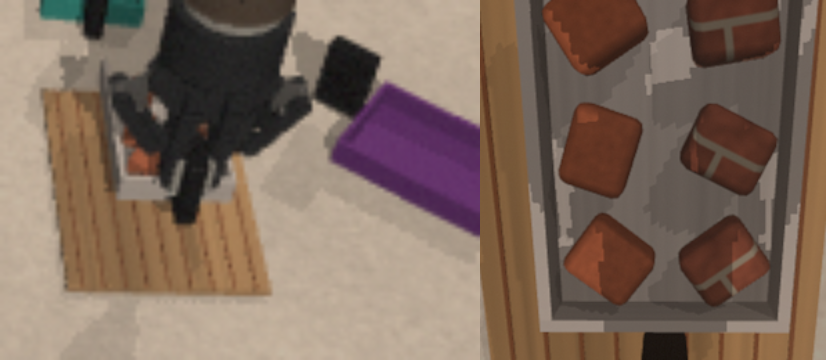

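Emit:
arm_command(increments=[[0,0,-1.5,0],[0,0,-4,0],[0,0,-6.5,0],[0,0,-9,0],[0,0,-11.5,0],[0,0,-14,0],[0,0,-16.5,0],[0,0,-18,0]], newtons=120)

```text
time: 19.3
tcp_pos: [0.5318, 0.4017, 0.2505]
tool_rot: [0.078, 3.139, 0.003]
contact_force: [0.6, 0.0, -3.5]
finger_gap: 0.0123
grip_force: 117.3
```

Emit:
arm_command(increments=[[-1,-1.5,0,-0.01],[-2.5,-4,0,-0.02],[-4.5,-7,0,-0.03],[-6.5,-10,0,-0.04],[-8.5,-13,0,-0.05],[-10.5,-16,0,-0.05],[-12,-19,0,-0.05],[-12.5,-20,0,-0.05]])

```text
time: 20.1
tcp_pos: [0.6476, 0.1916, 0.2475]
tool_rot: [-0.006, -3.141, 0.003]
contact_force: [0.6, 0.3, -3.2]
finger_gap: 0.0127
grip_force: 117.4
```

```bash
cat > stones.py <<'E'
from h import *
def stones(im):
    h=cv2.cvtColor(im,cv2.COLOR_RGB2HSV); m=((h[:,:,0]<14)&(h[:,:,1]>120)&(h[:,:,2]>40)).astype(np.uint8)
    n,l,s,c=cv2.connectedComponentsWithStats(m); return [(c[i][::-1].round(0).tolist(),int(s[i,4])) for i in range(1,n) if s[i,4]>60]
E
python3 - <<'E'
from stones import *
o=bot.get_obs(); print(o['tcp_pos'],o['tool_rot'],o['contact_force'],o['joints'].round(2))
im,C=snap('wrist','w8'); print(stones(im)); print([(r['at'],round(r['p'],2)) for r in nets.search_frame('wrist','tray_lip')[:2]])
E
```

```text
[0.6475835  0.19161015 0.247546  ] [-6.22155410e-03 -3.14103362e+00  2.54703767e-03] [ 0.59863396  0.32012373 -3.15375711] [ 0.29  0.61  0.62  1.57 -0.    0.29]
[([21.0, 238.0], 2864), ([6.0, 333.0], 804), ([41.0, 438.0], 215), ([41.0, 454.0], 208), ([43.0, 470.0], 226), ([43.0, 486.0], 217), ([42.0, 502.0], 207), ([43.0, 518.0], 216), ([44.0, 534.0], 217), ([48.0, 549.0], 182), ([28.0, 355.0], 751), ([33.0, 321.0], 469), ([107.0, 239.0], 2905), ([98.0, 335.0], 1412), ([114.0, 306.0], 400), ([129.0, 335.0], 547), ([186.0, 245.0], 2642), ([182.0, 319.0], 1500), ([198.0, 343.0], 431), ([213.0, 318.0], 222), ([338.0, 29.0], 3242)]
[([147.5, 286.3], 0.9), ([168.0, 92.9], 0.17)]
```

Emit:
arm_command(increments=[[-1,-1.5,1.5,0],[-2,-3,3,0],[-2.4,-3.4,4,0],[-2.4,-3.4,4,0],[-2.4,-3.4,4,0]])

```text
time: 20.7
tcp_pos: [0.6698, 0.1618, 0.2073]
tool_rot: [0.001, -3.139, -0.0]
contact_force: [-0.3, 0.2, -3.5]
finger_gap: 0.0124
grip_force: 117.3
```

```bash
python3 - <<'E'
from stones import *
o=bot.get_obs(); print(o['tcp_pos'],o['tool_rot'],o['contact_force'])
im,C=snap('wrist',None); print([s for s in stones(im) if 200<s[0][1]<380])
im,C=snap('scene',None)
for P in((.52,.215,.09),(.52,.093,.09)): print(proj(C,P))
E
```

```text
[0.66982303 0.16183345 0.20732039] [ 7.20365754e-04 -3.13946692e+00 -1.38773081e-04] [-0.26578384  0.20471025 -3.50174488]
[([18.0, 248.0], 2409), ([2.0, 339.0], 301), ([21.0, 360.0], 736), ([24.0, 326.0], 495), ([102.0, 248.0], 2889), ([94.0, 341.0], 1410), ([110.0, 312.0], 409), ([125.0, 340.0], 551), ([181.0, 253.0], 2645), ([177.0, 324.0], 1516), ([194.0, 348.0], 433), ([209.0, 323.0], 222)]
[228.72163525 327.71518863]
[229.382774   282.96735675]
```

Emit:
arm_command(increments=[[0,0,0,0],[0,0,0,0]], newtons=50)

```text
time: 21.0
tcp_pos: [0.6705, 0.1621, 0.2092]
tool_rot: [-0.002, 3.14, 0.001]
contact_force: [-0.1, -0.7, -3.8]
finger_gap: 0.013
grip_force: 117.4
```

Emit:
arm_command(increments=[[0,-0.4,0,0],[0,-0.4,0,0],[0,-0.4,0,0],[0,-0.4,0,0]], newtons=20)

```text
time: 21.4
tcp_pos: [0.6704, 0.1574, 0.2084]
tool_rot: [-0.0, 3.142, 0.0]
contact_force: [0.9, 0.1, -3.6]
finger_gap: 0.0129
grip_force: 117.4
```

```bash
python3 - <<'E'
from stones import *
o=bot.get_obs(); print(o['tcp_pos'],o['tool_rot'],o['contact_force'],o['moment'],o['finger_gap'],o['grip_force'])
im,C=snap('wrist',None); print([s for s in stones(im) if 200<s[0][1]<380])
E
```

```text
[0.67038664 0.15738814 0.20835397] [-6.50301575e-05  3.14153615e+00  1.22175810e-04] [ 0.93480128  0.09069888 -3.64933901] [ 0.00657517 -0.22642063 -0.04439266] 0.01289433836835316 117.37260460853577
[([18.0, 248.0], 2438), ([2.0, 340.0], 331), ([25.0, 326.0], 492), ([22.0, 360.0], 732), ([102.0, 248.0], 2896), ([94.0, 341.0], 1414), ([110.0, 312.0], 410), ([125.0, 340.0], 552), ([181.0, 253.0], 2641), ([178.0, 324.0], 1516), ([195.0, 348.0], 437), ([210.0, 322.0], 222)]
```

Emit:
arm_command(increments=[[0,0,0,0],[0,0,0,0],[0,0,0,0],[0,0,0,0]], newtons=20, fingers=0)

```text
time: 21.85
tcp_pos: [0.6704, 0.1575, 0.2083]
tool_rot: [0.0, -3.142, 0.0]
contact_force: [-0.6, -0.9, -3.9]
finger_gap: 0.0125
grip_force: 117.4
```

```bash
python3 - <<'E'
from stones import *
o=bot.get_obs(); print(o['tcp_pos'],o['contact_force'],o['moment'],o['finger_gap'],o['grip_force'])
im,C=snap('wrist',None); print([s for s in stones(im) if 200<s[0][1]<380])
E
```

```text
[0.6703579  0.15750105 0.20825369] [-0.63397897 -0.93737313 -3.85574853] [ 0.02706102 -0.28289766  0.00245627] 0.012532061380338062 117.36584901809692
[([18.0, 248.0], 2465), ([3.0, 341.0], 358), ([22.0, 360.0], 734), ([25.0, 326.0], 491), ([102.0, 248.0], 2887), ([95.0, 341.0], 1411), ([111.0, 312.0], 411), ([126.0, 340.0], 561), ([182.0, 253.0], 2644), ([178.0, 324.0], 1521), ([195.0, 348.0], 432), ([210.0, 322.0], 221)]
```

Emit:
arm_command(increments=[[0,0,0,0],[0,0,0,0],[0,0,0,0]], newtons=20, fingers=0.12)

```text
time: 22.2
tcp_pos: [0.6704, 0.1575, 0.2083]
tool_rot: [-0.0, 3.142, 0.0]
contact_force: [-0.7, -0.0, -3.4]
finger_gap: 0.0128
grip_force: 117.4
```

Grip force only ratchets up, so I'll rest the pan's back end on the hopper's rear rim. Loosening there then tips the tray about the rim in a controlled way.

Emit:
arm_command(increments=[[-0.5,0,2,0],[-0.5,0,4,0],[-0.5,0,6,0],[-0.5,0,7.5,0],[-0.5,0,7.8,0],[-0.5,0,8.1,0],[-0.5,0,8.1,0]])

```text
time: 22.9
tcp_pos: [0.6758, 0.1576, 0.1279]
tool_rot: [-0.0, 3.141, 0.0]
contact_force: [-0.8, 0.0, -2.8]
finger_gap: 0.0127
grip_force: 117.4
```

Emit:
arm_command(increments=[[0,0,0.1,0],[0,0,0.2,0],[0,0,0.2,0]])

```text
time: 23.2
tcp_pos: [0.6756, 0.1575, 0.1258]
tool_rot: [-0.0, 3.141, 0.0]
contact_force: [0.2, -0.7, -3.4]
finger_gap: 0.0126
grip_force: 117.3
```

Emit:
arm_command(increments=[[0,0,0.1,0],[0,0,0.2,0],[0,0,0.2,0]])

```text
time: 23.5
tcp_pos: [0.6757, 0.1575, 0.1243]
tool_rot: [-0.0, 3.14, 0.0]
contact_force: [-0.5, 0.3, 1.3]
finger_gap: 0.0127
grip_force: 118.0
```

Emit:
arm_command(increments=[[0,0,0.1,0],[0,0,0.2,0],[0,0,0.2,0]])

```text
time: 23.8
tcp_pos: [0.6759, 0.1575, 0.1242]
tool_rot: [-0.0, 3.139, 0.001]
contact_force: [-2.6, -1.6, 8.9]
finger_gap: 0.0128
grip_force: 119.3
```

Emit:
arm_command(increments=[[0,0,-0.2,0],[0,0,-0.2,0],[0,0,-0.2,0]], fingers=0.145, newtons=20)

```text
time: 24.1
tcp_pos: [0.6758, 0.1576, 0.1242]
tool_rot: [-0.0, 3.14, 0.0]
contact_force: [-1.1, -0.4, 4.8]
finger_gap: 0.0131
grip_force: 105.6
```

Emit:
arm_command(increments=[[0,0,0,0],[0,0,0,0],[0,0,0,0]], fingers=0.15)

```text
time: 24.4
tcp_pos: [0.6758, 0.1575, 0.1242]
tool_rot: [-0.0, 3.14, 0.0]
contact_force: [-0.7, -0.2, 5.3]
finger_gap: 0.0132
grip_force: 78.1
```

Emit:
arm_command(increments=[[0,0,0,0],[0,0,0,0],[0,0,0,0]], fingers=0.155)

```text
time: 24.7
tcp_pos: [0.6758, 0.1575, 0.1241]
tool_rot: [-0.0, 3.14, 0.0]
contact_force: [-0.9, -0.1, 4.5]
finger_gap: 0.0132
grip_force: 50.5
```

Emit:
arm_command(increments=[[0,0,0,0],[0,0,0,0],[0,0,0,0]], fingers=0.159)

```text
time: 25.0
tcp_pos: [0.6758, 0.1575, 0.1241]
tool_rot: [-0.0, 3.14, 0.0]
contact_force: [-0.4, -0.2, 5.2]
finger_gap: 0.0135
grip_force: 28.3
```

Emit:
arm_command(increments=[[0,0,-0.3,0],[0,0,-0.3,0],[0,0,-0.3,0],[0,0,-0.3,0]], fingers=0.161)

```text
time: 25.4
tcp_pos: [0.675, 0.1574, 0.1256]
tool_rot: [0.0, -3.14, 0.0]
contact_force: [-0.7, -0.5, -1.1]
finger_gap: 0.0137
grip_force: 16.2
```

```bash
python3 - <<'E'
from stones import *
o=bot.get_obs(); print(o['tcp_pos'],o['contact_force'],o['moment'],o['finger_gap'],o['grip_force'])
im,C=snap('wrist','w9',(0,300,150,450),1); print([s for s in stones(im) if 200<s[0][1]<380])
E
```

```text
[0.67497247 0.15743367 0.12555654] [-0.74821271 -0.52917563 -1.05004839] [-0.03002211 -0.01219498  0.05314372] 0.013747389142183314 16.189706325531006
[([21.0, 252.0], 2766), ([5.0, 342.0], 717), ([29.0, 325.0], 445), ([29.0, 358.0], 758), ([106.0, 249.0], 2759), ([98.0, 339.0], 1328), ([115.0, 311.0], 374), ([129.0, 339.0], 540), ([184.0, 252.0], 2524), ([181.0, 323.0], 1427), ([198.0, 346.0], 434), ([212.0, 321.0], 232)]
```

Emit:
arm_command(increments=[[0,0,-0.2,0],[0,0,-0.2,0],[0,0,-0.2,0],[0,0,-0.2,0]], fingers=0.1625)

```text
time: 25.85
tcp_pos: [0.6753, 0.1575, 0.1283]
tool_rot: [0.0, -3.141, -0.0]
contact_force: [-0.9, 0.4, -1.7]
finger_gap: 0.0141
grip_force: 7.8
```

```bash
cat > st.py <<'E'
from stones import *
o=bot.get_obs(); print(o['time'],o['tcp_pos'],o['contact_force'],o['moment'],o['finger_gap'],o['grip_force'])
im,C=snap('wrist','wl'); print([s for s in stones(im) if 200<s[0][1]<400])
E
python3 st.py
```

```text
25.85 [0.67527809 0.15749464 0.12834219] [-0.88722177  0.4192231  -1.74328879] [-0.01556621  0.15863924  0.07637913] 0.014079778200916139 7.812541723251343
[([29.0, 255.0], 3026), ([12.0, 340.0], 1310), ([42.0, 322.0], 460), ([40.0, 354.0], 666), ([113.0, 251.0], 2547), ([106.0, 337.0], 1182), ([122.0, 310.0], 345), ([134.0, 337.0], 530), ([190.0, 253.0], 2357), ([186.0, 322.0], 1286), ([203.0, 345.0], 427), ([217.0, 320.0], 234)]
```

Emit:
arm_command(increments=[[0,0,-0.1,0],[0,0,-0.1,0],[0,0,-0.1,0],[0,0,-0.1,0]], fingers=0.1633)

```text
time: 26.3
tcp_pos: [0.6753, 0.1575, 0.1295]
tool_rot: [-0.0, 3.142, 0.0]
contact_force: [-2.9, -1.0, -1.0]
finger_gap: 0.014
grip_force: 3.5
```

```bash
python3 st.py
```

```text
26.3 [0.67532479 0.15751503 0.12949145] [-2.91260086 -1.01429872 -1.01437366] [-0.00186832  0.37692075 -0.04689015] 0.014023691797502798 3.4672844409942627
[([32.0, 256.0], 3009), ([17.0, 339.0], 1231), ([44.0, 352.0], 629), ([46.0, 320.0], 446), ([115.0, 251.0], 2478), ([108.0, 336.0], 1139), ([124.0, 310.0], 331), ([137.0, 336.0], 519), ([192.0, 253.0], 2300), ([188.0, 322.0], 1230), ([204.0, 345.0], 426), ([218.0, 320.0], 235)]
```

Emit:
arm_command(increments=[[0,0,-0.3,0],[0,0,-0.6,0],[0,0,-1.0,0],[0,0,-1.4,0],[0,0,-1.8,0],[0,0,-2.2,0],[0,0,-2.6,0],[0,0,-3,0]], fingers=0.162)

```text
time: 27.15
tcp_pos: [0.6755, 0.1575, 0.1596]
tool_rot: [-0.0, 3.141, 0.0]
contact_force: [-0.9, -0.4, -3.8]
finger_gap: 0.0137
grip_force: 4.9
```

```bash
python3 st.py
```

```text
27.15 [0.67545917 0.1574659  0.15961916] [-0.87760044 -0.35911136 -3.77331167] [ 0.03853309  0.03440045 -0.04094246] 0.013656678158896545 4.919511526823044
[([92.0, 262.0], 1760), ([76.0, 324.0], 474), ([94.0, 335.0], 395), ([95.0, 311.0], 289), ([110.0, 323.0], 130), ([148.0, 257.0], 1779), ([139.0, 326.0], 569), ([152.0, 305.0], 243), ([161.0, 327.0], 443), ([170.0, 314.0], 70), ([207.0, 257.0], 1848), ([199.0, 316.0], 708), ([212.0, 337.0], 376), ([224.0, 315.0], 281)]
```

Emit:
arm_command(increments=[[0,0,-0.3,0],[0,0,-0.6,0],[0,0,-0.9,0],[0,0,-1.2,0],[0,0,-1.5,0],[0,0,-1.5,0],[0,0,-1.5,0]], fingers=0.1625)

```text
time: 27.9
tcp_pos: [0.6755, 0.1575, 0.1744]
tool_rot: [-0.0, 3.141, 0.0]
contact_force: [-0.1, 0.1, -1.5]
finger_gap: 0.0141
grip_force: 5.0
```

```bash
python3 st.py
```

```text
27.9 [0.67545718 0.15749142 0.17442134] [-0.09541818  0.07297981 -1.52788917] [ 0.04254403 -0.0364047   0.0258809 ] 0.014080082067123398 5.024686083197594
[([40.0, 260.0], 2710), ([6.0, 316.0], 155), ([7.0, 335.0], 257), ([33.0, 319.0], 159), ([37.0, 301.0], 110), ([50.0, 314.0], 361), ([80.0, 313.0], 572)]
```

Emit:
arm_command(increments=[[0,0,-0.5,0],[0,0,-0.8,0],[0,0,-0.8,0],[0,0,-0.8,0]], fingers=0.162)

```text
time: 28.35
tcp_pos: [0.6755, 0.1575, 0.1826]
tool_rot: [-0.0, 3.141, 0.0]
contact_force: [-0.3, 0.5, -3.0]
finger_gap: 0.0136
grip_force: 5.0
```

```bash
python3 - <<'E'
exec(open('st.py').read())
# combine wrist, scene, top crops
s,Cs=snap('scene',None); t,Ct=snap('top',None)
f=lambda i,b,z:cv2.resize(i[b[0]:b[1],b[2]:b[3]],z,interpolation=cv2.INTER_CUBIC)
cv2.imwrite('pics/m10.png',np.hstack([f(im,(0,300,130,430),(300,300)),f(s,(180,320,240,380),(300,300)),f(t,(140,210,220,290),(200,300))])[:,:,::-1])
E
```

```text
28.35 [0.67552596 0.15750846 0.18260308] [-0.32497242  0.48414456 -3.0093248 ] [ 0.01985892 -0.0556177  -0.02961024] 0.013560601309561765 5.025557577610016
[([9.0, 250.0], 661), ([7.0, 315.0], 170), ([8.0, 333.0], 275), ([28.0, 283.0], 744), ([34.0, 319.0], 151), ([38.0, 301.0], 101), ([51.0, 313.0], 346), ([70.0, 258.0], 821), ([80.0, 312.0], 542)]
```

View pics/m10.png

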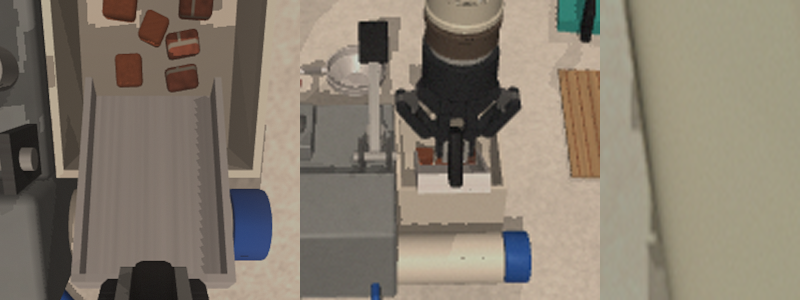

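All six stones lie in the hopper (top of the left panel) and the tray is empty. Grip firmly, lift out, then re-find the mat.

Emit:
arm_command(increments=[[0,0,0,0],[0,0,0,0],[0,0,0,0],[0,0,-3,0],[0,0,-6,0],[0,0,-9,0],[0,0,-12,0],[0,0,-14,0]], fingers=0, newtons=60)

```text
time: 29.3
tcp_pos: [0.6756, 0.1575, 0.3254]
tool_rot: [-0.0, 3.138, 0.001]
contact_force: [0.5, -0.1, -1.4]
finger_gap: 0.0135
grip_force: 59.0
```

```bash
cat > mat.py <<'E'
from fit import *
def mat(n='scene',z=.006):
    im,C=snap(n,None); h=cv2.cvtColor(im,cv2.COLOR_RGB2HSV); H,S,V=[h[:,:,i].astype(int) for i in range(3)]
    m=((H>8)&(H<22)&(S>95)&(V>60)).astype(np.uint8); m=cv2.morphologyEx(m,cv2.MORPH_CLOSE,np.ones((5,5)))
    k,l,s,c=cv2.connectedComponentsWithStats(m); out=[]
    for i in range(1,k):
        if s[i,4]>800:
            q=cv2.findContours((l==i).astype(np.uint8),cv2.RETR_EXTERNAL,cv2.CHAIN_APPROX_NONE)[0][0][:,0]
            w=np.array([at(C,(r,u),z)[:2] for u,r in q]); (cx,cy),wh,a=cv2.minAreaRect((w*1e3).astype(np.float32)); out.append((round(cx,1),round(cy,1),np.round(wh,1).tolist(),round(a,1)))
    return out
if __name__=='__main__': print('top',mat('top'),'\nscene',mat('scene'),bot.get_obs()['tcp_pos'],bot.get_obs()['finger_gap'])
E
python3 mat.py
```

```text
top [(726.7, 931.7, [305.1, 173.4], 7.1), (475.4, 396.9, [138.9, 188.9], 87.4), (51.3, 745.1, [137.2, 255.2], 0.5), (-66.6, -36.0, [108.8, 102.2], 89.7)] 
scene [(-613.6, -1103.6, [1764.7, 183.6], 23.1), (-572.1, 1121.1, [453.3, 1681.0], 65.8), (478.1, 398.0, [139.9, 194.9], 87.2)] [0.67659852 0.15776467 0.32644297] 0.012773769688581172
```

```bash
python3 - <<'E'
from h import *
o=bot.get_obs(); im,C=snap('wrist','wt'); g=o['tcp_pos']+[0,0,.019]
print([(r['at'],round(r['p'],2)) for r in nets.search_frame('wrist','tray_lip')[:3]])
for th in range(30,75,5):
    t=np.radians(th); f=lambda x,y,z:g+np.array([x*np.cos(t)-z*-np.sin(t)*-1*-1, y, 0])*0+np.array([x*np.cos(t)-z*np.sin(t),y,x*np.sin(t)+z*np.cos(t)])
    # front-down: tray +x axis tips up
    print(th,[proj(C,f(x,y,z)).round(0).tolist() for x,y,z in((-.138,-.04,-.051),(-.138,.04,-.051),(-.018,-.04,-.033),(-.018,.04,-.033))])
# edge profile along centre column
col=im[:,283].astype(int).sum(1); gx=np.abs(np.diff(cv2.GaussianBlur(cv2.cvtColor(im,cv2.COLOR_RGB2GRAY),(3,3),0)[:260,255:310].mean(1))); print([(int(i),round(float(gx[i]),1)) for i in np.argsort(-gx)[:12]])
E
```

```text
[([204.0, 281.4], 0.58), ([18.8, 24.6], 0.36)]
30 [[61.0, 214.0], [61.0, 351.0], [268.0, 199.0], [268.0, 367.0]]
35 [[79.0, 217.0], [79.0, 348.0], [274.0, 200.0], [274.0, 367.0]]
40 [[97.0, 220.0], [97.0, 345.0], [281.0, 200.0], [281.0, 366.0]]
45 [[115.0, 222.0], [115.0, 343.0], [288.0, 200.0], [287.0, 366.0]]
50 [[132.0, 224.0], [132.0, 341.0], [294.0, 200.0], [294.0, 366.0]]
55 [[149.0, 226.0], [149.0, 339.0], [301.0, 200.0], [301.0, 366.0]]
60 [[165.0, 227.0], [165.0, 338.0], [308.0, 200.0], [308.0, 367.0]]
65 [[182.0, 228.0], [182.0, 337.0], [315.0, 199.0], [315.0, 367.0]]
70 [[198.0, 229.0], [198.0, 336.0], [323.0, 199.0], [322.0, 367.0]]
[(36, 9.0), (13, 8.9), (11, 8.1), (10, 7.4), (58, 7.0), (35, 6.1), (82, 6.1), (81, 5.8), (83, 5.4), (59, 5.4), (84, 4.8), (12, 4.7)]
```

Emit:
arm_command(increments=[[3,3,0,0.02],[6,7,0,0.05],[9,11,2,0.05],[12,15,4,0.05],[15,19,6,0.05],[17.5,22,7.6,0.05],[19,24,7.6,0.05],[19,24,7.6,0.05]])

```text
time: 30.3
tcp_pos: [0.4807, 0.3997, 0.2426]
tool_rot: [-0.068, -3.135, 0.005]
contact_force: [1.1, 0.2, -1.9]
finger_gap: 0.0131
grip_force: 59.2
```

Emit:
arm_command(increments=[[0,0,3,0],[0,0,6,0],[0,0,9,0],[0,0,11,0],[0,0,12,0],[0,0,12,0]])

```text
time: 30.9
tcp_pos: [0.4842, 0.3956, 0.1236]
tool_rot: [-0.079, -3.137, 0.006]
contact_force: [-0.8, -0.1, -3.5]
finger_gap: 0.0132
grip_force: 59.1
```

```bash
python3 - <<'E'
from h import *
o=bot.get_obs(); print(o['tcp_pos'],o['tool_rot'],o['contact_force'])
im,C=snap('wrist','wt2'); g=o['tcp_pos']+[0,0,.019]
e=cv2.cvtColor(im,cv2.COLOR_RGB2HSV)
for th in(30,35,40,45):
    t=np.radians(th); f=lambda x,z:g+np.array([x*np.cos(t)-z*np.sin(t),0,x*np.sin(t)+z*np.cos(t)]); print(th,proj(C,f(-.138,-.051)).round(0),f(-.138,-.055).round(3))
m=e[:260,250:320].reshape(260,-1,3).mean(1).round(0).astype(int); print([(r,*m[r]) for r in range(20,160,5)])
E
```

```text
[0.48422789 0.3956195  0.12359315] [-0.07938685 -3.13673749  0.00574567] [-0.79457727 -0.09921855 -3.46573689]
30 [ 63. 276.] [0.392 0.396 0.026]
35 [ 81. 277.] [0.403 0.396 0.018]
40 [ 99. 278.] [0.414 0.396 0.012]
45 [117. 279.] [0.426 0.396 0.006]
[(20, np.int64(16), np.int64(52), np.int64(133)), (25, np.int64(16), np.int64(51), np.int64(134)), (30, np.int64(16), np.int64(51), np.int64(134)), (35, np.int64(15), np.int64(53), np.int64(130)), (40, np.int64(15), np.int64(55), np.int64(108)), (45, np.int64(15), np.int64(54), np.int64(107)), (50, np.int64(14), np.int64(134), np.int64(110)), (55, np.int64(14), np.int64(133), np.int64(89)), (60, np.int64(14), np.int64(134), np.int64(89)), (65, np.int64(14), np.int64(134), np.int64(88)), (70, np.int64(14), np.int64(135), np.int64(88)), (75, np.int64(14), np.int64(135), np.int64(88)), (80, np.int64(14), np.int64(135), np.int64(87)), (85, np.int64(14), np.int64(135), np.int64(87)), (90, np.int64(14), np.int64(135), np.int64(87)), (95, np.int64(14), np.int64(137), np.int64(86)), (100, np.int64(13), np.int64(44), np.int64(99)), (105, np.int64(13), np.int64(44), np.int64(99)), (110, np.int64(13), np.int64(44), np.int64(99)), (115, np.int64(13), np.int64(44), np.int64(100)), (120, np.int64(13), np.int64(43), np.int64(100)), (125, np.int64(13), np.int64(43), np.int64(100)), (130, np.int64(13), np.int64(43), np.int64(100)), (135, np.int64(12), np.int64(43), np.int64(100)), (140, np.int64(12), np.int64(43), np.int64(100)), (145, np.int64(13), np.int64(43), np.int64(100)), (150, np.int64(13), np.int64(43), np.int64(100)), (155, np.int64(13), np.int64(43), np.int64(100))]
```

Emit:
arm_command(increments=[[-0.2,0,0.3,0],[-0.2,0.1,0.6,0],[-0.2,0.1,0.7,0],[-0.2,0.1,0.7,0]], fingers=0.158)

```text
time: 31.35
tcp_pos: [0.4874, 0.3985, 0.1196]
tool_rot: [0.078, 3.14, 0.0]
contact_force: [-0.2, 0.6, -2.1]
finger_gap: 0.0136
grip_force: 32.4
```

Emit:
arm_command(increments=[[-0.6,0,0.3,0],[-1.1,0,0.7,0],[-1.6,0,1.1,0],[-2.2,0,1.5,0],[-2.7,0,1.9,0],[-3.2,0,2.3,0],[-3.6,0,2.7,0],[-4.1,0,3.2,0]])

```text
time: 32.15
tcp_pos: [0.5301, 0.3966, 0.0881]
tool_rot: [0.079, 3.138, 0.002]
contact_force: [2.0, -0.4, 4.7]
finger_gap: 0.0134
grip_force: 33.4
```

Emit:
arm_command(increments=[[-0.4,0,0.5,0],[-0.8,0,1,0],[-1.2,0,1.5,0],[-1.6,0,2.1,0],[-1.9,0,2.6,0],[-2.2,0,3.2,0],[-2.7,0,4.2,0],[-2.7,0,4.4,0]])

```text
time: 32.95
tcp_pos: [0.5555, 0.3947, 0.0423]
tool_rot: [-0.079, -3.14, 0.001]
contact_force: [1.0, -1.3, 9.9]
finger_gap: 0.0139
grip_force: 34.1
```

```bash
python3 - <<'E'
from mat import *
o=bot.get_obs(); print(o['tcp_pos'],o['tool_rot'],o['contact_force'],o['grip_force'])
im,C=snap('wrist','wt3'); g=o['tcp_pos']+[0,0,.019]
for th in(0,5,10): 
    t=np.radians(th); f=lambda x,z:g+np.array([x*np.cos(t)-z*np.sin(t),-.05*x,x*np.sin(t)+z*np.cos(t)]); print(th,proj(C,f(-.018,-.033)),proj(C,f(-.138,-.051)).round(0))
m=cv2.cvtColor(im,cv2.COLOR_RGB2HSV)[:,250:300].mean(1).round(0).astype(int); print([(r,*map(int,m[r])) for r in range(0,260,10)])
print(mat('top'),mat('scene'))
E
```

```text
[0.55550463 0.39465579 0.04234134] [-7.88511986e-02 -3.14010128e+00  9.90279323e-04] [ 1.00495117 -1.33556404  9.85360689] 34.11204278469086
0 [235.29276701 283.2412909 ] [-66. 283.]
5 [240.03436621 283.56680919] [-42. 284.]
10 [245.11128023 283.89741021] [-19. 284.]
[(0, 12, 38, 109), (10, 12, 38, 109), (20, 13, 38, 123), (30, 13, 39, 129), (40, 13, 39, 128), (50, 12, 39, 128), (60, 12, 39, 112), (70, 13, 39, 107), (80, 12, 40, 106), (90, 12, 39, 106), (100, 13, 40, 106), (110, 13, 40, 106), (120, 13, 40, 105), (130, 12, 40, 105), (140, 13, 40, 105), (150, 13, 41, 105), (160, 12, 41, 104), (170, 13, 42, 105), (180, 12, 41, 104), (190, 13, 42, 104), (200, 12, 42, 104), (210, 13, 43, 104), (220, 12, 44, 78), (230, 13, 43, 102), (240, 13, 105, 61), (250, 13, 109, 57)]
[(726.5, 933.4, [305.1, 170.1], 7.1), (51.9, 744.9, [254.2, 135.8], 89.6), (-65.2, -25.3, [129.3, 104.9], 89.7)] [(-613.6, -1103.6, [1764.7, 183.6], 23.1), (-571.8, 1124.2, [447.5, 1679.1], 65.8), (479.5, 397.6, [139.7, 192.1], 87.6)]
```

Emit:
arm_command(increments=[[0,0,0,0],[0,0,0,0],[0,0,-3,0],[0,0,-7,0],[0,0,-11,0],[3,0,-16,0],[7,-1.5,-21,0],[10,-1.5,-25,0]], fingers=0.45)

```text
time: 33.9
tcp_pos: [0.4672, 0.3848, 0.2751]
tool_rot: [-0.079, -3.138, 0.002]
contact_force: [0.6, 1.6, 0.3]
finger_gap: 0.0386
grip_force: 0.0
```

Emit:
arm_command(increments=[[0,0,0,0],[0,0,0,0],[0,0,0,0]])

```text
time: 34.2
tcp_pos: [0.4685, 0.3854, 0.2728]
tool_rot: [-0.078, -3.138, 0.003]
contact_force: [0.2, -1.0, -0.6]
finger_gap: 0.0383
grip_force: 0.0
```

```bash
python3 - <<'E'
from mat import *
im,C=snap('wrist',None); np.save('C11.npy',C[1]); o=bot.get_obs(); print(o['tcp_pos'],o['tool_rot'])
a=cv2.resize(im[80:280,200:400],None,fx=3,fy=3,interpolation=cv2.INTER_CUBIC); cv2.imwrite('pics/m11.png',a[:600,:,::-1])
print(mat('top')[1:2],mat('scene')[-1:])
E
```

```text
[0.46855388 0.38525786 0.27222676] [-0.07849009 -3.13743195  0.00421714]
[(51.9, 744.9, [254.2, 135.9], 89.6)] [(478.7, 397.9, [139.8, 193.6], 87.3)]
```

View pics/m11.png

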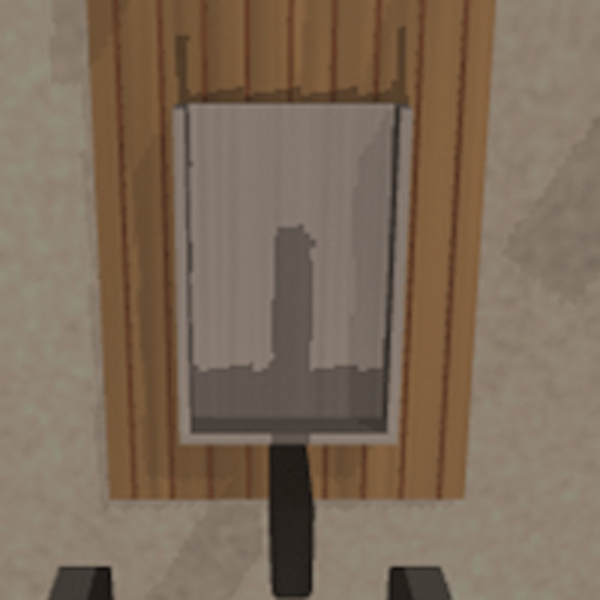

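```bash
python3 - <<'E'
from fit import *
C=(imaging.calibration('wrist')['K'],np.load('C11.npy')); w=lambda x,y:np.array([80+y/3,200+x/3])
print('tray',*fit([(C,(-60,-40,28),w(175,106)),(C,(-60,40,28),w(412,106)),(C,(60,-40,28),w(180,444)),(C,(60,40,28),w(396,444))],[.47,.4,0]))
print('mat',*fit([(C,(95,-70,6),w(110,499)),(C,(95,70,6),w(464,498)),(C,(20,-70,6),w(100,300)),(C,(20,70,6),w(478,300))],[.47,.4,0]))
E
```

```text
tray [ 0.47811316  0.39906645 -0.05329014] [[0.3, -0.6], [0.5, 0.4], [-0.6, -0.2], [-0.3, 0.4]]
mat [ 0.47164926  0.39964763 -0.04953707] [[-3.1, -0.3], [-2.8, 0.3], [1.6, 0.3], [1.5, -0.3]]
```

Tray is level on the mat, and the fit puts it within about 4 mm of the middle. Now the pump.

Emit:
arm_command(increments=[[-6.2,-31.4,0,-0.05],[-6.2,-31.4,0,-0.05],[-6.2,-31.4,0,-0.05],[-6.2,-31.4,0,-0.05],[-6.2,-31.4,0,-0.05],[-6.2,-31.4,0,-0.05],[-6.2,-31.4,0,-0.05],[-6.2,-31.4,0,-0.05]], fingers=0)

```text
time: 35.15
tcp_pos: [0.5154, 0.0657, 0.2734]
tool_rot: [-0.009, -3.139, 0.001]
contact_force: [-0.4, 0.1, -0.3]
finger_gap: -0.0
grip_force: 0.0
```

```bash
python3 - <<'E'
from h import *
o=bot.get_obs(); print(o['tcp_pos'],o['tool_rot'],o['contact_force'])
s,C=snap('scene',None); print([(r['at'],round(r['p'],2)) for r in nets.search_frame('scene','pump_pad')[:3]],proj(C,(.517,.068,.2055)))
E
```

```text
[0.51535133 0.06574215 0.27336746] [-8.89785165e-03 -3.13925060e+00  1.30322968e-03] [-0.35261719  0.08405915 -0.25464187]
[([207.1, 273.3], 0.98), ([217.4, 254.7], 0.66)] [198.45191907 272.9698182 ]
```

Emit:
arm_command(increments=[[-0.2,0.2,3,0],[-0.2,0.2,5.8,0],[0.5,0.2,8,0],[1.3,0.2,10,0],[1.9,0.2,12,0],[2.1,0.2,14,0],[2,0.2,16,0],[1.8,0.2,17.2,0]])

```text
time: 36.05
tcp_pos: [0.4979, 0.0728, 0.1028]
tool_rot: [-0.004, 3.14, 0.001]
contact_force: [-8.5, -1.8, 37.2]
finger_gap: -0.0001
grip_force: 20.4
```

Emit:
arm_command(increments=[[0,0,0.3,0],[0,0,0.5,0],[0,0,0.7,0],[0,0,0.7,0]])

```text
time: 36.45
tcp_pos: [0.4982, 0.0729, 0.1023]
tool_rot: [-0.005, 3.136, 0.001]
contact_force: [-15.9, -2.6, 43.4]
finger_gap: -0.0005
grip_force: 22.8
```

Emit:
arm_command(increments=[[0.2,0,-2,0],[0.2,0,-4.5,0],[0,0,-7,0],[-0.7,0,-9,0],[-1.3,0,-11,0],[-2,0,-13,0],[-2,0,-14.6,0],[-2,0,-14.6,0]])

```text
time: 37.25
tcp_pos: [0.5186, 0.0729, 0.2435]
tool_rot: [-0.004, 3.138, 0.001]
contact_force: [0.0, 0.6, 0.0]
finger_gap: -0.0001
grip_force: 0.0
```

```bash
python3 - <<'E'
from h import *
o=bot.get_obs(); print(o['tcp_pos'],o['contact_force'])
s,C=snap('scene',None); print([(r['at'],round(r['p'],2)) for r in nets.search_frame('scene','pump_pad')[:3]])
E
```

```text
[0.51858585 0.07291605 0.2435093 ] [0.02097984 0.5687655  0.01589717]
[([207.2, 274.4], 0.86)]
```

Emit:
arm_command(increments=[[0,-0.4,3,0],[0.5,-0.4,5,0],[1.3,-0.4,7.3,0],[1.9,-0.4,9.3,0],[2.2,-0.4,11.5,0],[2,-0.4,13.5,0],[2,-0.4,14.2,0],[2,-0.4,14.2,0]])

```text
time: 38.15
tcp_pos: [0.499, 0.0677, 0.1036]
tool_rot: [-0.001, 3.135, 0.001]
contact_force: [-5.4, -1.7, 28.8]
finger_gap: -0.0002
grip_force: 14.6
```

Emit:
arm_command(increments=[[0.2,0,-2,0],[0.2,0,-4.5,0],[0,0,-7,0],[-0.7,0,-9,0],[-1.3,0,-11,0],[-2,0,-13,0],[-2,0,-14.2,0],[-2,0,-14.2,0]])

```text
time: 38.95
tcp_pos: [0.5173, 0.0675, 0.242]
tool_rot: [-0.001, 3.141, 0.0]
contact_force: [-0.3, -0.4, -0.7]
finger_gap: 0.0001
grip_force: 0.0
```

Emit:
arm_command(increments=[[0,0,3,0],[0.5,0,5,0],[1.3,0,7.3,0],[1.9,0,9.3,0],[2.2,0,11.5,0],[2,0,13.5,0],[2,0,14.2,0],[2,0,14.2,0]])

```text
time: 39.75
tcp_pos: [0.4984, 0.0673, 0.1034]
tool_rot: [-0.001, 3.136, 0.001]
contact_force: [-6.9, -1.6, 28.7]
finger_gap: 0.0001
grip_force: 14.8
```

Emit:
arm_command(increments=[[0.2,0,-2,0],[0.2,0,-4.5,0],[0,0,-7,0],[-0.7,0,-9,0],[-1.3,0,-11,0],[-2,0,-13,0],[-2,0,-14.2,0],[-2,0,-14.2,0]])

```text
time: 40.55
tcp_pos: [0.517, 0.0672, 0.2419]
tool_rot: [-0.001, 3.141, 0.0]
contact_force: [0.2, 0.0, 0.0]
finger_gap: 0.0
grip_force: 0.0
```

Emit:
arm_command(increments=[[0,0,3,0],[0.5,0,5,0],[1.3,0,7.3,0],[1.9,0,9.3,0],[2.2,0,11.5,0],[2,0,13.5,0],[2,0,14.2,0],[2,0,14.2,0]])

```text
time: 41.35
tcp_pos: [0.4983, 0.0672, 0.1034]
tool_rot: [-0.0, 3.136, 0.001]
contact_force: [-6.4, -0.9, 29.4]
finger_gap: -0.0001
grip_force: 14.8
```

Emit:
arm_command(increments=[[0.2,0,-2,0],[0.2,0,-4.5,0],[0,0,-7,0],[-0.7,0,-9,0],[-1.3,0,-11,0],[-2,0,-13,0],[-2,0,-14.2,0],[-2,0,-14.2,0]])

```text
time: 42.15
tcp_pos: [0.5169, 0.0672, 0.2418]
tool_rot: [-0.0, 3.141, 0.0]
contact_force: [-0.6, 0.8, 0.3]
finger_gap: -0.0
grip_force: 0.0
```

```bash
python3 - <<'E'
from h import *
o=bot.get_obs(); print(o['tcp_pos'],o['contact_force'])
s,C=snap('scene',None); print([(r['at'],round(r['p'],2)) for r in nets.search_frame('scene','pump_pad')[:3]],blobs(s,'red'))
E
```

```text
[0.51689331 0.06715153 0.24179296] [-0.60105204  0.76694966  0.26621871]
[([207.0, 273.6], 0.85)] [([84.0, 63.1], 1612, [35, 66, 57, 37]), ([218.0, 235.0], 69, [231, 214, 9, 9])]
```

Emit:
arm_command(increments=[[0.7,-5,0,0],[0.7,-9.9,0,0],[0.7,-9.9,0,0],[0.7,-9.9,4,0],[0.7,-9.9,8.4,0],[0.7,-9.9,8.4,0]])

```text
time: 42.85
tcp_pos: [0.5035, -0.0313, 0.1505]
tool_rot: [-0.0, -3.125, -0.002]
contact_force: [-1.4, -0.3, 0.1]
finger_gap: 0.0001
grip_force: 0.0
```

Emit:
arm_command(increments=[[-1,0,0,0],[-2,0,0,0],[-3,0,0,0],[-4,0,0,0],[-5,0,0,0],[-6,0,0,0],[-6.9,0,0,0],[-7.2,0,0,0]])

```text
time: 43.65
tcp_pos: [0.5792, -0.0318, 0.1567]
tool_rot: [0.0, -3.133, -0.001]
contact_force: [-15.1, -0.2, 9.0]
finger_gap: -0.0001
grip_force: 7.5
```

Emit:
arm_command(increments=[[2,0,0,0],[3,0,-5,0],[4,0,-10,0],[12,0,-14,0],[20,0,-14,0],[20,0,-14,0]])

```text
time: 44.25
tcp_pos: [0.3994, -0.0321, 0.296]
tool_rot: [-0.0, 3.139, -0.001]
contact_force: [-0.1, -0.1, 0.5]
finger_gap: 0.0001
grip_force: 0.0
```

```bash
python3 - <<'E'
from binfit import *
from mat import mat
from stones import stones
o=bot.get_obs(); print(o['tcp_pos'],o['contact_force'])
s,C=snap('scene','end'); print(blobs(s,'red'),blobs(s,'blue')[:3],[x for x in stones(s) if 280<x[0][1]<340])
print([(r['at'],round(r['p'],2)) for r in nets.search_frame('scene','pump_pad')[:2]],[(r['at'],round(r['p'],2)) for r in nets.search_frame('scene','tray')[:4]])
print(fitbin(),mat('scene')[-1],mat('top')[1:3])
E
```

```text
[ 0.39938259 -0.03206268  0.29597024] [-0.05762164 -0.08028553  0.5326944 ]
[([84.0, 63.1], 1614, [35, 66, 57, 37]), ([233.7, 233.6], 81, [229, 229, 10, 10])] [([206.0, 113.2], 116, [108, 200, 12, 13]), ([213.5, 91.2], 122, [86, 207, 12, 14]), ([236.6, 550.5], 454, [539, 217, 21, 41])] [([253.0, 298.0], 66), ([259.0, 306.0], 131)]
[([208.8, 273.8], 0.72)] [([181.3, 371.8], 0.88), ([228.0, 456.6], 0.81), ([236.5, 391.4], 0.76), ([213.5, 119.5], 0.62)]
(array([ 0.47551847, -0.39522318, -0.04414155]), np.float64(614.0)) (478.1, 398.0, [139.9, 194.9], 87.2) [(475.1, 396.9, [138.9, 188.4], 87.4), (51.9, 744.9, [254.2, 135.9], 89.6)]
```

```bash
python3 -c "
from rig import bot
print(bot.finish_job())"
```

```text
the job is handed in; nothing more can be done
None
```

I handed the job in at about 45 s of robot time. The switch went off, both spent candles are in the upright bin, and all six stones are in the hopper, with the robot never touching them. After four full pump strokes I flipped the switch back on, and the tray stands level on the mat, within about 4 mm of the middle. The first pump stroke pressed at about 43 N with the fingertips, slightly over the 40 N limit stated for the arm and gripper body. The hand-in returned no verdict.

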